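# Cradle a plaster baluster for spraying

## Task

Get the tall plaster baluster ready for spraying: lay it on its side in the cradle, one slim stem in each V-notch and its broad foot towards the hinged shield, lowering it in without dropping it. Once it lies there by itself, fold the shield up until it stands upright and let go of it. Leave the urn, the tin and the bottle where they stand.

Things in the scene. Friction and masses are not known exactly. Their poses are not given: they have to be found in the camera images.
- baluster: Tall turned plaster casting, 160 mm, about 0.35 kg, upright on its foot at the start. Origin: centre of the foot's underside; z runs along its axis, foot to crown. Radii along z (mm): foot 32 at 0-12, lower stem 16 at 16-48, belly 28 at 62-94 (grip here), upper stem 16 at 108-141, crown 24 at 145-156; tapers between.
- baluster_mid (a point): Centre of the baluster's belly, on its axis, 78 mm from the foot's underside, close to its centre of mass.
- cradle: Plywood board fixed to the bench, x -85..85, y -115..155, 16 mm thick, with two wooden saddles, each a 90-degree V-notch, 16 mm thick along y, at y = -45 and y = 46 mm; notch bottom 41 mm and V tips 65 mm above the bench, tips 30 mm either side of the middle. Origin: on the bench, midway between the saddles; y runs along the notches to the shield, z up.
- cradle_mid (a point): The point where the belly centre (baluster_mid) lies when the baluster is properly cradled, 64 mm above the bench and midway between the saddles. The baluster's axis then runs level along the cradle's y, with the foot on the +y side; it has 8 mm of end play either way.
- shield (a joint): Angle of the shield, a plywood panel 160 mm wide (along the cradle's x), 120 mm from hinge to free edge, 8 mm thick, hinged at the cradle's +y end. 0: folded out flat, away from the saddles; 1.571: upright; stop at 1.95, leaning over the saddles. It starts leaning outwards; the hinge is stiff (0.3 N m) and stays where it is left.
- shield_hinge (a point): Middle of the shield's hinge line, at y = 143 mm in the cradle's frame and 22 mm above the bench; the line runs along the cradle's x.
- shield_edge (a point): Middle of the shield's free edge, 120 mm from the hinge line, mid-thickness. Its axes turn with the shield: y points from hinge to free edge.
- urn: Bystander: squat plaster urn, 66 mm tall, greatest radius 33 mm, origin under its base.
- tin: Bystander: plain metal tin, radius 36 mm, 62 mm tall, origin under its base.
- flask: Bystander: clear plastic bottle, radius 32 mm, 190 mm tall, origin under its base.
Things that resemble listed ones, but are neither listed nor needed, are in the scene too. What is shaped like the baluster but orange is not meant.

How it is judged (in metres and radians):
On the way, in this order (a step that is already met when the one before it is completed fails the run):
1. the baluster lies released in both notches of the cradle, foot towards the shield (x of baluster_mid in the frame of cradle_mid between -0.006 and 0.006 m and y of baluster_mid in the frame of cradle_mid between -0.014 and 0.014 m and z of baluster_mid in the frame of cradle_mid between -0.005 and 0.005 m and angle between the z axis of baluster and the y axis of cradle, either way round below 0.12 rad and y of baluster in the frame of cradle_mid above 0.05 m and contact force between the fingers and baluster below 0.1 N and linear speed of baluster below 0.03 m/s), for 0.3 s.
2. the shield stands upright, the baluster still cradled (all of step 1 and value of joint shield between 1.441 and 1.701 rad and velocity of joint shield between -0.1 and 0.1 rad/s and contact force between the fingers and cradle below 0.1 N), for 0.2 s.
At the end, for the whole second after the job is handed in: The baluster lies at rest and released in both V-notches, foot towards the shield: belly centre within 6 mm sideways, 14 mm along and 5 mm in height of the cradle's mid point, axis within 0.12 rad of the cradle's y; the shield stands still within 0.13 rad (7 degrees) of upright, touched by nothing (all of step 2).
It fails at once if the baluster is dropped or knocked over (it moves faster than 0.5 m/s while the fingers do not hold it) (linear speed of baluster above 0.5 m/s and contact force between the fingers and baluster below 0.5 N).
It fails at once if the urn is shifted more than 25 mm or tipped (distance of urn from where it was at the start of the episode above 0.025 m or angle between urn's own z axis and vertical above 0.3 rad).
It fails at once if the tin is shifted more than 25 mm or tipped (distance of tin from where it was at the start of the episode above 0.025 m or angle between tin's own z axis and vertical above 0.3 rad).
It fails at once if the flask is shifted more than 25 mm or tipped (distance of flask from where it was at the start of the episode above 0.025 m or angle between flask's own z axis and vertical above 0.3 rad).
It also fails if it takes over 54 s, if anything falls off the work surface, if the arm or the gripper's body presses on something with over 40 N, if the wrist force passes 120 N, or if a joint passes its speed limit or range.

## Robot

A 6-joint arm with a two-finger parallel gripper is mounted at the origin on the work surface. World frame = base frame: x ahead of the robot, y to its left, z up, the work surface at z = 0. Lengths are in m, angles in degrees, forces in N, time in s.
With the tool pointing down it reaches from about 0.275 to 0.875 m from the base axis. Payload 12.5 kg.
Tool frame: the origin (TCP) lies where the fingers leave the gripper's body, on its centre line; the fingertips stand 73 mm ahead of it and the grasp point (between the pads) lies 54 mm ahead of it; z points along the fingers, y is the line along which they close (so a half turn about z gives the same grasp; the last joint's range is limited). The gripper opens to 85 mm and grips with 20 to 120 N. Pads are 22 mm wide; open, the fingers measure 114 mm over their backs; the gripper's body (76 mm by 85 mm) begins 54 mm behind the grasp point. The pads swing forward as they close: fully open they stand 13 mm farther back than shut.
Start: joints at [62.017, 20.094, 94.641, -0, 65.266, -4.847], TCP at [0.216, 0.506, 0.304] pointing down, gripper open.
Joint ranges: [-157.81, 157.81], [-45, 120.19], [0.68, 151.7], [-89.99, 269.99], [4.06, 180], [-164.3, 164.3]. Speed limits (degrees/s): [127.2, 127.2, 159.86, 180, 180, 180].

## Interface

Orientations are given as [roll, pitch, yaw] about the fixed x, y, z axes, in that order (R = Rz(yaw) Ry(pitch) Rx(roll)).
In Python, from bench import r, vision gives the robot as it stands.
- The arm moves only by the tool send_rows, never from a script. Its argument "steps" is a list of rows, each a list of 2 entries, a list of its own where there are three numbers: the shift along the tool's x, y, z in mm, then the turn, a rotation vector about the tool's x, y, z in degrees. In form: [[[dx, dy, dz], [wx, wy, wz]], ...]. A call has 1 to 12 rows; each row shifts and turns the commanded pose from where the row before left it, along the tool's axes as they then stand; what a row does not reach is not made up. A row lasts 1/12 s, in which the tool goes at most 41.7 mm and 7.16 degrees, less where a joint would pass 70% of its speed; a pose out of reach is approached as far as the arm can. A call is refused whole if a number of a shift passes 41.7 or a number of a turn 7.16, either way. A call with a gripper value outside its range is refused whole. "hand" is the finger opening in mm, from 0 to 85.4, set as the call begins (left out, the last holds). The fingers move at their own pace and stop on an object; "squeeze" is the grip in N (left out, the last holds). Time passes only in rows, so rows that do not move let the fingers close. It gives the time, the measured TCP pose, the force, the opening and the grip force at its end, in the units of the state.
- r.sense(): the state, without advancing time (a new reading comes with each control period).
- vision.read_camera(name): name is "scene" or "top" or "wrist"; returns the picture (420x560x3 uint8, red, green, blue); there is no depth.
- vision.calibration(name): a dict with "intrinsics" (3x3 intrinsics, pixels), "T" (4x4, takes a point from camera to world coordinates). Camera axes: x right, y down, z forward; pixel columns grow to the right and rows downward; lengths in m; the calibration is good to about 2 mm. The wrist camera is an equidistant fisheye: a pixel r from the principal point sees the ray r / f radians off the axis. A picture is of the moment at which its call begins: read the wrist's pose just before it. calibration takes no time and is no camera call; for the wrist camera it gives the pose at the moment of the call.
- r.finish_job(): hands the job in; it is judged then, once.
The state is a dict: "time": time; "joint_positions": joint angles; "dq": joint speeds; "tau": joint torques, N m; "tool_pos": TCP position; "ee_rot": TCP orientation; "ft_force": force on the tool from outside, world axes, zero at the start; "ft_torque": the same for the moment, N m; "finger_gap": opening from 0.0 (shut) to 1.0 (fully open); "finger_force": force on a finger pad.
Only numpy, scipy, OpenCV 4.12 (cv2) and the standard library are available. Lean on these libraries where they do the work, as an engineer would, in place of code of your own. Each camera call takes 0.05 s, during which the arm holds its last target. There are 200 camera calls.

## Working session

There is one attempt and no reset: what is moved stays moved. The work goes in short steps, Python scripts to look and compute and a tool call to move; the robot and the scene stay as the last step left them, time stands still between calls to the robot, and variables do not carry over. Pictures are saved under pics/ and viewed, at most 10 in all, crops included, and the job is handed in when it is done.

Besides the shell and the picture viewer there is one more tool, called after "Request:" as name([rows], argument=value, ...), one row to a line, values as JSON. send_rows: Moves the arm, as the interface text tells. Its arguments: {"type":"object","properties":{"steps":{"type":"array","items":{"type":"array"}},"hand":{"type":"number"},"squeeze":{"type":"number"}},"required":["steps"]}

```bash
mkdir -p pics
python3 - <<'E'
from bench import r, vision
import cv2, numpy as np
for n in ("scene","top"):
    im=vision.read_camera(n); cv2.imwrite(f"pics/{n}0.png",im[:,:,::-1])
    c=vision.calibration(n); print(n,np.round(c["intrinsics"],1).tolist(),np.round(c["T"],4).tolist())
s=r.sense(); print(s)
E
```

```text
scene [[466.8, 0.0, 275.3], [0.0, 466.8, 218.3], [0.0, 0.0, 1.0]] [[-0.5725, 0.4936, -0.6547, 1.2757], [0.8199, 0.3473, -0.4551, 0.4659], [0.0027, -0.7973, -0.6035, 0.7622], [0.0, 0.0, 0.0, 1.0]]
top [[543.4, 0.0, 277.1], [0.0, 543.4, 207.1], [0.0, 0.0, 1.0]] [[-0.0032, -0.9885, 0.1512, 0.3425], [-1.0, 0.003, -0.0014, -0.0586], [0.001, -0.1512, -0.9885, 1.4303], [0.0, 0.0, 0.0, 1.0]]
{'time': 0.1, 'joint_positions': array([ 6.20177343e+01,  2.01220151e+01,  9.46718823e+01, -1.54123074e-04,
        6.52668999e+01, -4.84707212e+00]), 'dq': array([-0.07663001, -0.10392712,  0.04112491, -0.02192811, -0.03625113,
       -0.06106953]), 'tau': array([ 5.40133005e-04, -5.06844378e+01, -2.91873372e+01, -1.06163918e-04,
        2.67486634e-03, -1.75688422e-05]), 'tool_pos': array([0.21596993, 0.50558805, 0.30341421]), 'ee_rot': array([-1.79939408e+02, -4.99773343e-03,  1.56864868e+02]), 'ft_force': array([ 0.42771549,  1.30184623, -0.84212814]), 'ft_torque': array([ 0.01013359,  0.01257883, -0.00313215]), 'finger_force': 0.0, 'finger_gap': 0.9966594082012283}
```

View pics/scene0.png

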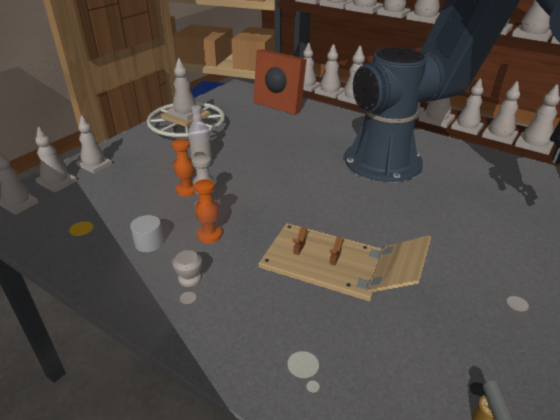

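View pics/top0.png

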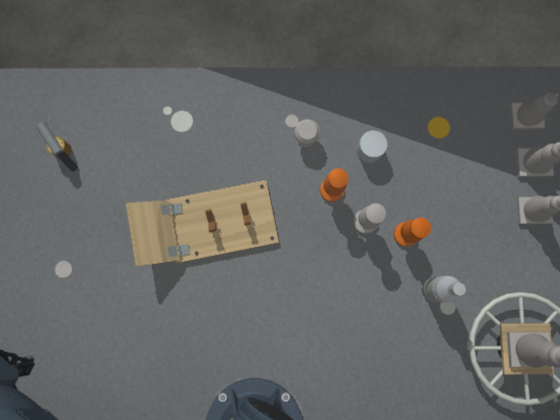

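Candidates for the baluster:
- The plain grey-white turned piece, top (370,218) / scene (203,170). This is my choice.
- Orange ones, top (335,185) and (412,232) / scene (207,210) and (184,168). Excluded by colour.
- Clear bottle, top (443,290) / scene (199,140).
- Grey pieces on plinths and the wheel, top (540,100–210) and (530,350).

The cradle is at top (228,222) with its shield at the left end. Next is a close crop to check the choice.

Run:
```python
import cv2
a=cv2.imread("pics/top0.png")[110:320,120:480]; cv2.imwrite("pics/topc.png",cv2.resize(a,None,fx=2.2,fy=2.2,interpolation=cv2.INTER_CUBIC))
a=cv2.imread("pics/scene0.png")[120:300,140:440]; cv2.imwrite("pics/scenec.png",cv2.resize(a,None,fx=2.6,fy=2.6,interpolation=cv2.INTER_CUBIC))
```

```text
(no output)
```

View pics/topc.png

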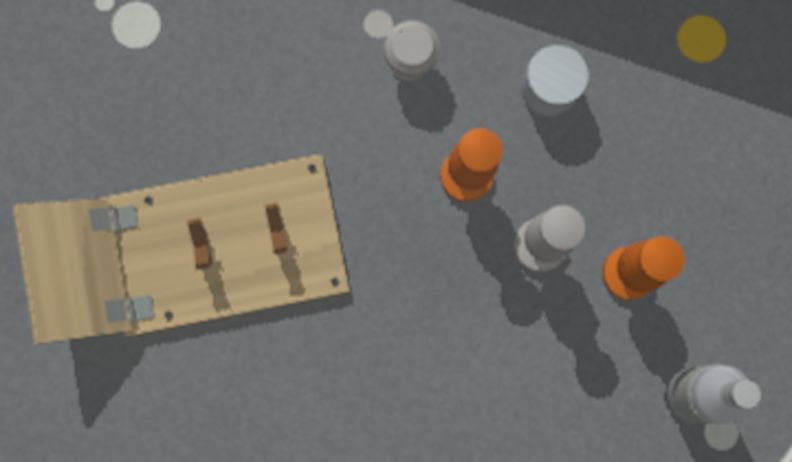

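View pics/scenec.png

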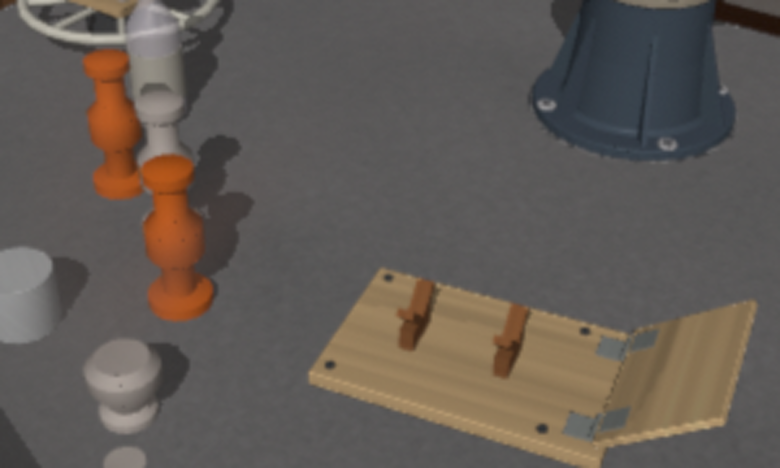

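The crop confirms the grey-white baluster between the two orange ones: crown at top-crop (561,228) and scene-crop (161,100). The cradle's far (−y) end has corners at top-crop (322,155) and (349,291). The saddle tips and shield edge are also readable. Triangulating now.

```bash
cat > h.py <<'E'
import numpy as np
from scipy.optimize import least_squares
from bench import r, vision
C={n:vision.calibration(n) for n in("top","scene")}
T=lambda u,v:("top",120+u/2.2,110+v/2.2)
S=lambda u,v:("scene",140+u/2.6,120+v/2.6)
def proj(n,p):
    M=C[n]["T"]; q=M[:3,:3].T@(np.asarray(p)-M[:3,3]); K=C[n]["intrinsics"]
    return (K@(q/q[2]))[:2]
def tri(*o):
    f=lambda p:np.concatenate([proj(n,p)-[u,v] for n,u,v in o])
    s=least_squares(f,[.4,0,.1]); return s.x,np.abs(s.fun).max()
def onz(o,z):
    n,u,v=o; M=C[n]["T"]; d=M[:3,:3]@np.linalg.solve(C[n]["intrinsics"],[u,v,1]); return M[:3,3]+d*(z-M[2,3])/d[2]
def cr(P,p):
    c,s=np.cos(P[2]),np.sin(P[2]); return [P[0]+c*p[0]-s*p[1],P[1]+s*p[0]+c*p[1],p[2]]
E
python3 - <<'E'
from h import *
np.set_printoptions(precision=4,suppress=True)
print("crown",tri(T(561,228),S(161,100)))
for z,p in((.156,(561,228)),(.012,(541,250))): print("bal",onz(T(*p),z))
print("oranges crown",onz(T(481,150),.156),onz(T(662,258),.156), tri(T(481,150),S(170,170)))
print("urn",onz(T(411,42),.066),"tin",onz(T(558,73),.062),"flask cap",onz(T(745,394),.19))
print("edge",tri(T(14,205),S(755,301)),tri(T(36,342),S(724,424)))
print("tip",tri(T(280,247),S(425,283)))
obs=[(T(322,155),(.085,-.115,.016)),(T(349,291),(-.085,-.115,.016)),(S(380,268),(-.085,-.115,.016)),(S(311,376),(.085,-.115,.016)),
(T(271,207),(.03,-.045,.065)),(T(281,249),(-.03,-.045,.065)),(T(195,222),(.03,.046,.065)),(T(204,266),(-.03,.046,.065)),
(S(425,283),(-.03,-.045,.065)),(S(408,314),(.03,-.045,.065)),(S(517,307),(-.03,.046,.065)),(S(500,342),(.03,.046,.065))]
f=lambda P:np.concatenate([proj(n,cr(P,p))-[u,v] for (n,u,v),p in obs])
s=least_squares(f,[.3,.07,.17],loss="soft_l1"); print("cradle",s.x,np.degrees(s.x[2]));print(f(s.x).reshape(-1,2))
E
```

```text
crown (array([ 0.5202, -0.2912,  0.1583]), np.float64(0.263602648326696))
bal [ 0.5209 -0.2921  0.156 ]
bal [ 0.5146 -0.2938  0.012 ]
oranges crown [ 0.6068 -0.2077  0.156 ] [ 0.4881 -0.3994  0.156 ] (array([ 0.6057, -0.206 ,  0.1535]), np.float64(1.0305521912034976))
urn [ 0.7557 -0.1383  0.066 ] tin [ 0.7186 -0.3114  0.062 ] flask cap [ 0.3436 -0.4695  0.19  ]
edge (array([0.5364, 0.3032, 0.1909]), np.float64(6.8068188612596)) (array([ 0.4149,  0.3024, -0.0363]), np.float64(5.837021842773396))
tip (array([0.5123, 0.0165, 0.062 ]), np.float64(0.5153016948059417))
cradle [0.5266 0.0651 0.199 ] 11.399804010073849
[[-0.5337 -0.8954]
 [ 0.0836 -0.0512]
 [-0.6512 -0.5215]
 [-1.8264 -1.6216]
 [-0.4201 -2.2298]
 [-0.4244  1.6233]
 [-1.0451 -1.9539]
 [-0.813   1.0836]
 [ 0.3747 -2.5063]
 [-2.2305  0.1472]
 [ 1.1165 -2.1535]
 [-0.2376 -0.2429]]
```

```bash
cat >> h.py <<'E'
from scipy.spatial.transform import Rotation as Ro
import json,os
def state():
    s=r.sense(); return s,np.array(s["tool_pos"]),Ro.from_euler("xyz",s["ee_rot"],degrees=True)
def log():
    s,p,R=state(); open("log.txt","a").write(json.dumps([list(s["joint_positions"]),list(p),list(s["ee_rot"])])+"\n"); return s
def plan(p1,R1,n,p0=None,R0=None):
    """n rows of even travel from commanded/measured pose; rounded, with feedback of the rounding"""
    if p0 is None: _,p0,R0=state()
    p,R=p0.copy(),R0; rv=(R0.inv()*R1).as_rotvec(); rows=[]
    for i in range(1,n+1):
        a=i/n; tp=p0+a*(p1-p0); tR=R0*Ro.from_rotvec(a*rv)
        d=np.round(R.inv().apply((tp-p)*1e3),0 if i<n else 1); p=p+R.apply(d/1e3)
        w=np.round((R.inv()*tR).as_rotvec(degrees=True),1); R=R*Ro.from_rotvec(w,degrees=True)
        rows.append([d.tolist(),w.tolist()])
    print("n",n,json.dumps(rows).replace(".0,",",").replace(".0]","]").replace(" ","")); return p,R
def down(az): # tool pointing down, tool x at azimuth az
    return Ro.from_euler("xyz",[180,0,az],degrees=True)
def grasp(daz,tilt): # tool z at azimuth daz, tilt below horizontal; tool x = downward side
    return down(daz+180)*Ro.from_euler("y",-(90-tilt),degrees=True)
E
python3 - <<'E'
from h import *
log(); print(grasp(-78.6,0).as_matrix().round(2).tolist())
p,R=plan(np.array([.36,.28,.36]),down(129),7)
plan(np.array([.53,.06,.36]),down(101.4),7,p,R)
E
```

```text
[[0.0, 0.98, 0.2], [0.0, 0.2, -0.98], [-1.0, 0.0, -0.0]]
n 7 [[[-32,-22,-8],[-0,0,4]],[[-33,-19,-8],[-0,0,4]],[[-34,-17,-8],[-0,0,3.9]],[[-35,-14,-8],[-0,0,4]],[[-36,-13,-8],[-0,0,4]],[[-37,-9,-8],[-0,0,4]],[[-38.1,-6.9,-8.4],[-0.1,0,4]]]
n 7 [[[-40,-1,0],[0,0,3.9]],[[-39,2,0],[0,0,4]],[[-40,5,0],[0,0,3.9]],[[-39,7,0],[0,0,4]],[[-38,10,0],[0,0,3.9]],[[-38,12,0],[0,0,3.9]],[[-36.8,15.4,0],[0,-0,4]]]
```

Request:
send_rows([
  [[-32, -22, -8], [0, 0, 4]],
  [[-33, -19, -8], [0, 0, 4]],
  [[-34, -17, -8], [0, 0, 4]],
  [[-35, -14, -8], [0, 0, 4]],
  [[-36, -13, -8], [0, 0, 4]],
  [[-37, -9, -8], [0, 0, 4]],
  [[-38, -7, -8], [0, 0, 4]],
], hand=85)

```text
time: 0.68
tool_pos: [0.3602, 0.2783, 0.3602]
ee_rot: [-180.0, -0.0, 128.7]
ft_force: [1.0, 0.1, -0.4]
finger_gap: 0.994
finger_force: 0.0
```

```bash
python3 -c "
from h import *
log()"
```

Request:
send_rows([
  [[-40, -1, 0], [0, 0, 4]],
  [[-39, 2, 0], [0, 0, 4]],
  [[-40, 5, 0], [0, 0, 4]],
  [[-39, 7, 0], [0, 0, 4]],
  [[-38, 10, 0], [0, 0, 4]],
  [[-38, 12, 0], [0, 0, 4]],
  [[-37, 15, 0], [0, 0, 4]],
  [[0, 0, 0], [0, 0, 0]],
])

```text
time: 1.35
tool_pos: [0.5309, 0.0542, 0.3593]
ee_rot: [180.0, 0.1, 100.4]
ft_force: [0.1, 0.3, -0.5]
finger_gap: 0.994
finger_force: 0.0
```

Run:
```python
from h import *
import cv2
s=log(); print(s["time"],s["tool_pos"],s["ee_rot"],s["joint_positions"])
c=vision.calibration("wrist"); im=vision.read_camera("wrist"); cv2.imwrite("pics/w1.png",im[:,:,::-1])
np.savez("w1.npz",K=c["intrinsics"],T=c["T"]); print(c["intrinsics"],c["T"].round(4))
# kinematic fit
L=[json.loads(l) for l in open("log.txt")]
for q,p,e in L: print(np.round(q,2),np.hypot(p[0],p[1]).round(4),np.round(p[2],4))
```

```text
1.35 [0.53094375 0.05421103 0.35925407] [1.79999805e+02 7.44706613e-02 1.00390261e+02] [ 8.58084851e-01  1.53715824e+01  9.30573840e+01 -7.73839611e-02
  7.15585242e+01 -9.50770481e+00]
[[325.1922621    0.         280.44982246]
 [  0.         325.1922621  204.90005522]
 [  0.           0.           1.        ]] [[ 9.834e-01  1.727e-01  5.530e-02  5.166e-01]
 [ 1.813e-01 -9.362e-01 -3.010e-01  1.312e-01]
 [-2.000e-04  3.060e-01 -9.520e-01  4.298e-01]
 [ 0.000e+00  0.000e+00  0.000e+00  1.000e+00]]
[62.02 20.12 94.67 -0.   65.27 -4.85] 0.5498 0.3034
[ 31.83   6.65 103.68  -0.    69.68  -6.85] 0.4551 0.3602
[ 8.600e-01  1.537e+01  9.306e+01 -8.000e-02  7.156e+01 -9.510e+00] 0.5337 0.3593
```

View pics/w1.png

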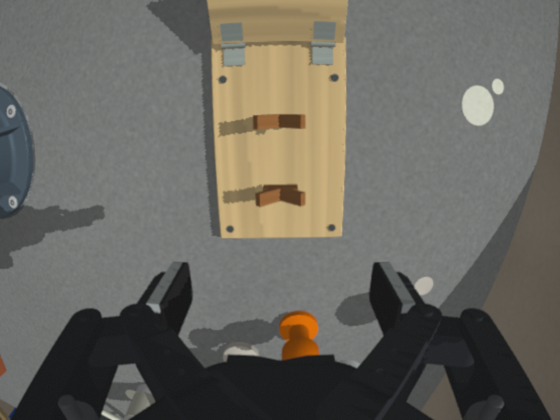

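The wrist view shows the cradle from above. Its saddles are at (280,121) and (280,195), the −y end corners at about (221,238) and (342,237), and the hinges at (233,45) and (323,42). The orange piece is at (298,330), with the white one beside it. Next I refine the cradle pose and fit the arm geometry.

```bash
cat >> h.py <<'E'
def wproj(K,M,p):
    q=M[:3,:3].T@(np.asarray(p)-M[:3,3]); th=np.arctan2(np.hypot(q[0],q[1]),q[2]); h=np.hypot(q[0],q[1])
    return np.array([K[0,2]+K[0,0]*th*q[0]/h,K[1,2]+K[1,1]*th*q[1]/h])
E
python3 - <<'E'
from h import *
np.set_printoptions(precision=4,suppress=True)
L=[json.loads(l) for l in open("log.txt")]
A=[];b=[]
for q,p,e in L:
    q=np.radians(q); A+= [[np.sin(q[1]),np.sin(q[1]+q[2]),1,0],[np.cos(q[1]),np.cos(q[1]+q[2]),0,1]]
    rho=np.sqrt(np.hypot(p[0],p[1])**2-.0464**2); b+=[rho,p[2]]
x,res,_,_=np.linalg.lstsq(np.array(A),np.array(b),rcond=None); print("L1,L2,a,h-L3",x,np.array(A)@x-b)
w=np.load("w1.npz");K,M=w["K"],w["T"]
obs=[((221,238),(-.085,-.115,.016)),((342,237),(.085,-.115,.016)),((254,122-7),(-.03,.054,.065)),((305,122-7),(.03,.054,.065)),
((257,194),(-.03,-.037,.065)),((304,193),(.03,-.037,.065)),((211,46),(-.085,.143,.016)),((347,44),(.085,.143,.016))]
f=lambda P:np.concatenate([wproj(K,M,cr(P,p))-o for o,p in obs])
s=least_squares(f,[.52,.065,.2],loss="soft_l1"); print("cradle wrist",s.x,np.degrees(s.x[2]));print(f(s.x).reshape(-1,2))
print("edge",tri(T(14,205),S(724,424)),tri(T(36,342),S(755,301)))
E
```

```text
L1,L2,a,h-L3 [ 0.4761  0.4369 -0.0112  0.039 ] [ 0.0014 -0.0006  0.0008 -0.0001 -0.0022  0.0007]
cradle wrist [0.5284 0.0663 0.1945] 11.14636729101902
[[-0.1878  0.109 ]
 [-0.0049 -0.256 ]
 [-1.2529 -0.0419]
 [ 1.7705 -0.7121]
 [-1.9446 -0.471 ]
 [ 2.4283 -0.0695]
 [ 0.5365  0.9907]
 [-0.4941  1.2442]]
edge (array([0.5578, 0.3181, 0.0892]), np.float64(0.7708486819842477)) (array([0.403 , 0.2856, 0.0938]), np.float64(0.4780567113363645))
```

Run:
```python
from h import *
s,p,R=state()
plan(np.array([.40,-.10,.42]),R*Ro.from_rotvec([20,25,0],degrees=True),6)
```

```text
n 6 [[[-22,-26,-10],[3.3,4.2,0]],[[-21,-27,-10],[3.4,4.1,0]],[[-20,-27,-10],[3.3,4.2,-0]],[[-19,-28,-10],[3.3,4.2,-0]],[[-19,-28,-10],[3.4,4.1,0]],[[-17.9,-28.8,-9.2],[3.3,4.2,-0]]]
```

Request:
send_rows([
  [[-22, -26, -10], [3.3, 4.2, 0]],
  [[-21, -27, -10], [3.3, 4.2, 0]],
  [[-20, -27, -10], [3.3, 4.2, 0]],
])

```text
time: 1.65
tool_pos: [0.4622, -0.0195, 0.3903]
ee_rot: [-169.8, -12.8, 99.9]
ft_force: [0.4, -0.9, 0.4]
finger_gap: 0.997
finger_force: 0.0
```

```bash
python3 -c "
from h import *
log()"
```

Request:
send_rows([
  [[-19, -28, -10], [3.3, 4.2, 0]],
  [[-19, -28, -10], [3.3, 4.2, 0]],
  [[-18, -29, -9], [3.3, 4.2, 0]],
  [[0, 0, 0], [0, 0, 0]],
  [[0, 0, 0], [0, 0, 0]],
])

```text
time: 2.07
tool_pos: [0.3987, -0.0986, 0.4199]
ee_rot: [-158.9, -24.7, 96.1]
ft_force: [0.2, -0.1, 0.0]
finger_gap: 0.995
finger_force: 0.0
```

```bash
cat >> h.py <<'E'
def fk(q,P):
    L1,L2,L3,h,off,a=P; q=np.radians(q); Z=lambda t:Ro.from_euler("z",t); Y=lambda t:Ro.from_euler("y",t)
    R1=Z(q[0]); R2=R1*Y(q[1]); R3=R2*Y(q[2]); R=R3*Z(q[3])*Y(q[4])
    p=np.array([0,0,h])+R1.apply([a,off,0])+R2.apply([0,0,L1])+R3.apply([0,0,L2])+R.apply([0,0,L3])
    return p,R*Z(q[5])*Ro.from_euler("z",90,degrees=True).inv()
E
python3 - <<'E'
from h import *
np.set_printoptions(precision=4,suppress=True)
log()
L=[json.loads(l) for l in open("log.txt")]
for q,p,e in L:
    R=fk(q,(0,)*6)[1]; print(np.round(q,1),np.round(p,3),e,R.as_euler("xyz",degrees=True),"ang",np.degrees((R.inv()*Ro.from_euler("xyz",e,degrees=True)).magnitude()))
f=lambda P:np.concatenate([fk(q,P)[0]-p for q,p,e in L])
s=least_squares(f,[.45,.43,.25,.3,.046,0]); print(s.x,np.abs(s.fun).max()); np.save("P.npy",s.x)
E
```

```text
[62.  20.1 94.7 -0.  65.3 -4.8] [0.216 0.506 0.303] [-179.93940840273925, -0.004997733426177597, 156.86486829286943] [179.9394   0.005  -23.1351] ang 179.99999999999997
[ 31.8   6.6 103.7  -0.   69.7  -6.9] [0.36  0.278 0.36 ] [-179.98955754358394, -0.0012312995860582127, 128.68286760137786] [179.9896   0.0012 -51.3171] ang 180.0
[ 0.9 15.4 93.1 -0.1 71.6 -9.5] [0.531 0.054 0.359] [179.99980468001232, 0.07447066126253259, 100.39026083895196] [-179.9998   -0.0745  -79.6097] ang 179.99999999999997
[-11.5  11.2  95.    8.   88.  -23.8] [ 0.462 -0.02   0.39 ] [-169.80788784394468, -12.811177403714462, 99.90282463848713] [169.8079  12.8112 -80.0972] ang 180.0
[-24.5  10.6  94.7   9.  105.5 -35.3] [ 0.399 -0.099  0.42 ] [-158.86048642940113, -24.661473737154555, 96.10245498430736] [158.8605  24.6615 -83.8975] ang 180.0
[ 0.4751  0.4358  0.186   0.2254  0.0469 -0.0096] 0.0018806745227761823
```

```bash
sed -i 's/Ro.from_euler("z",90,degrees=True).inv()/Ro.from_euler("z",90,degrees=True)/' h.py
cat >> h.py <<'E'
LO=np.array([-157,-45,1,-89.5,4.5,-163.]);HI=np.array([157,120,151,269,179,163.])
P=np.load("P.npy") if os.path.exists("P.npy") else None
def ik(p,R,q0):
    f=lambda q:np.r_[(fk(q,P)[0]-p)*1e3,(fk(q,P)[1].inv()*R).as_rotvec()*500]
    s=least_squares(f,np.clip(q0,LO+.1,HI-.1),bounds=(LO,HI),x_scale=30.); return s.x,np.sqrt(2*s.cost)
BAL=np.array([.5205,-.2915,.078]); CR=np.array([.528,.0663,.064]); YAW=11.2
G=.053
def pose(c,daz,tilt):
    R=grasp(daz,tilt); return c-R.apply([0,0,G]),R
E
python3 - <<'E'
from h import *
np.set_printoptions(precision=0,suppress=True)
q0=r.sense()["joint_positions"]
for t in (20,30):
  for az in (-100,-90,-80,-65,-50,-30,-10,10):
    out=[]
    for j4 in(-80,30,140,220):
      for j6 in(-120,0,120):
        q,e=ik(*pose(BAL,az,t),[-40,20,120,j4,60,j6])
        if e<1 and not any(np.abs(q-o).max()<2 for o in out): out.append(q)
    print(t,az,*out)
  q,e=ik(*pose(CR,-90+YAW,90+t),[0,40,100,10,60,0]); print("final",t,q,e)
E
```

```text
20 -100 [-12.  49. 102. -81.  72.  59.]
20 -90 [-12.  46. 108. 268.  67.  63.]
20 -80 [-14.  44. 114. 255.  63.  68.]
20 -65 [-18.  42. 121. 233.  59.  76.]
20 -50 [-24.  41. 127. 208.  59.  84.]
20 -30 [-36.  40. 130. 173.  60.  91.]
20 -10 [-47.  41. 128. 140.  61.  98.]
20 10 [-54.  43. 120. 109.  63. 108.]
final 20 [ -6.  34. 105.  25.  50. -36.] 1.7815397690514024e-11
30 -100 [-14.  45. 102. -75.  63.  53.]
30 -90 [-14.  42. 108. -86.  57.  55.]
30 -80 [-16.  40. 113. 262.  52.  60.]
30 -65 [-20.  38. 120. 239.  46.  68.]
30 -50 [-26.  36. 126. 211.  44.  79.]
30 -30 [-36.  35. 128. 173.  43.  92.]
30 -10 [-46.  36. 126. 136.  46. 105.]
30 10 [-52.  38. 119. 103.  52. 116.]
final 30 [-10.  37. 104.  34.  57. -45.] 2.9217605101199557e-13
```

```bash
cat >> h.py <<'E'
def jplan(qs,show=True,slow=1.0):
    """rows along joint-space polyline (model FK), starting at the measured pose"""
    _,p0,R0=state(); qs=[np.array(q,float) for q in qs]
    pts=[qs[0]]
    for a,b in zip(qs,qs[1:]): pts+= [a+(b-a)*i/200 for i in range(1,201)]
    F=[fk(q,P) for q in pts]; f0=F[0]
    D=f0[1].inv()*R0; F=[(p+(p0-f0[0])*(1-i/len(F)),R) for i,(p,R) in enumerate(F)]
    rows=[];p,R=p0,R0;last=0;k=0
    sim=[]
    while k<len(F)-1:
        k2=k
        while k2<len(F)-1:
            d=R.inv().apply(F[k2+1][0]-p)*1e3; w=np.degrees((R.inv()*F[k2+1][1]).magnitude())
            if k2>k and (np.linalg.norm(d)>38*slow or w>6.9*slow or (np.abs(pts[k2+1]-pts[k])/[127,127,160,180,180,180]).max()>.65/12*slow): break
            k2+=1
        k=k2
        d=np.round(R.inv().apply(F[k][0]-p)*1e3); w=np.round((R.inv()*F[k][1]).as_rotvec(degrees=True),1)
        p=p+R.apply(d/1e3); R=R*Ro.from_rotvec(w,degrees=True); rows.append([d.tolist(),w.tolist()]); sim.append((p+R.apply([0,0,.073]),p))
    if show:
        for i in range(0,len(rows),12): print(json.dumps(rows[i:i+12]).replace(".0,",",").replace(".0]","]").replace(" ","").replace("-0,","0,"))
        t=np.array([x[0] for x in sim]); print(len(rows),"tips",t[::3].round(2).tolist())
    return p,R
E
python3 - <<'E'
from h import *
np.set_printoptions(precision=1,suppress=True)
q0=r.sense()["joint_positions"]
g,e=ik(*pose(BAL,-10,25),[-47,39,127,138,54,101])
p,R=pose(BAL,-10,25); pre,e2=ik(p-R.apply([0,0,.1]),R,g)
print(g,pre,e,e2)
mid=(q0+pre)/2; mid[1]-=8
jplan([q0,mid,pre])
E
```

```text
[-46.3  38.  127.  138.   53.3 101. ] [-55.9  28.2 137.9 128.1  55.8 102. ] 2.8203831066115136e-13 1.6244981445205905e-13
[[[0,6,9],[-2.9,3.7,5]],[[1,6,7],[-2.4,3.6,4.8]],[[0,5,7],[-2.3,3.8,5]],[[1,5,6],[-2.1,4,5.1]],[[0,4,5],[-1.7,3.8,5]],[[1,5,4],[-1.5,3.8,5.1]],[[1,4,4],[-1.3,4,5.2]],[[0,5,3],[-1.1,4,5.3]],[[1,4,2],[-0.9,3.8,5]],[[1,4,1],[-0.7,3.7,5.1]],[[1,4,1],[-0.5,3.8,5.3]],[[2,5,1],[-0.3,3.9,5.3]]]
[[[2,4,-1],[-0.1,3.8,5.4]],[[2,5,-1],[0,3.9,5.5]],[[2,5,-1],[0.2,3.8,5.6]],[[4,5,-2],[0.4,3.9,5.6]],[[3,5,-2],[0.5,3.8,5.7]],[[4,10,-1],[0.8,3.2,6.1]],[[4,11,-1],[0.9,3.1,6]],[[5,9,-2],[0.9,2.8,5.6]],[[6,9,-1],[1,2.8,5.5]],[[6,9,-3],[1.1,2.7,5.7]],[[8,8,-2],[1.1,2.8,5.6]],[[8,9,-3],[1.2,2.7,5.7]]]
[[[9,7,-3],[1.3,2.6,5.8]],[[9,8,-3],[1.4,2.7,5.7]],[[11,6,-4],[1.5,2.6,5.8]],[[11,6,-3],[1.5,2.5,5.9]],[[12,6,-4],[1.7,2.5,5.8]],[[12,4,-5],[1.7,2.5,5.9]],[[13,4,-4],[1.8,2.4,5.9]],[[14,2,-4],[1.9,2.4,5.9]],[[14,2,-5],[1.9,2.3,5.9]],[[14,1,-4],[2.1,2.2,6]],[[15,-1,-5],[2.2,2.2,6]],[[15,-1,-4],[2.2,2.1,5.9]]]
[[[15,-2,-5],[2.3,2.1,6]],[[15,-4,-4],[2.4,1.9,6]],[[15,-5,-5],[2.5,1.9,6.1]]]
39 tips [[0.37, -0.06, 0.35], [0.39, -0.04, 0.33], [0.42, -0.02, 0.32], [0.44, -0.02, 0.32], [0.46, -0.02, 0.32], [0.49, -0.04, 0.33], [0.51, -0.06, 0.31], [0.52, -0.09, 0.29], [0.53, -0.12, 0.27], [0.53, -0.16, 0.25], [0.52, -0.2, 0.21], [0.5, -0.23, 0.18], [0.47, -0.26, 0.14]]
```

Run:
```python
from h import *
q0=r.sense()["joint_positions"]
p,R=pose(BAL,-10,25); hi,e=ik(p-R.apply([0,0,.12])+[0,0,.12],R,[-55,25,130,130,55,102]); print(hi.round(),e)
mid=(q0+hi)/2; mid[1]-=5
jplan([q0,mid,hi])
```

```text
[-58.   6. 137. 109.  46. 129.] 4.711381297810338e-13
[[[0,3,6],[-3.1,2.5,5.6]],[[0,3,4],[-2.6,2.4,5.3]],[[0,2,4],[-2.5,2.7,5.5]],[[0,3,4],[-2.4,2.9,5.6]],[[0,2,3],[-2.1,3.1,5.7]],[[1,2,3],[-1.9,3.2,5.8]],[[0,3,2],[-1.6,3,5.5]],[[1,2,2],[-1.3,3.2,5.5]],[[0,3,1],[-1.2,3.2,5.6]],[[1,2,0],[-0.9,3.3,5.8]],[[1,3,1],[-0.8,3.4,5.8]],[[1,3,-1],[-0.5,3.4,5.9]]]
[[[1,3,-0],[-0.4,3.4,6]],[[1,2,-1],[-0.1,3.2,5.5]],[[2,3,-1],[0.1,3.1,5.5]],[[2,3,-2],[0.2,3.1,5.7]],[[2,3,-2],[0.4,3.1,5.7]],[[3,3,-2],[0.6,3.1,5.7]],[[3,7,-1],[0.8,2.7,6.2]],[[4,5,-0],[0.9,2.5,5.7]],[[4,6,-1],[0.9,2.4,5.7]],[[5,5,-2],[1.1,2.3,5.7]],[[5,5,-1],[1.2,2.3,5.8]],[[6,5,-2],[1.2,2.3,5.8]]]
[[[6,5,-2],[1.4,2.2,5.9]],[[7,4,-3],[1.4,2.1,5.9]],[[8,4,-2],[1.6,2,5.9]],[[8,3,-3],[1.6,2,6]],[[8,3,-2],[1.8,1.9,6]],[[9,2,-3],[1.8,1.8,6.1]],[[10,2,-4],[1.8,1.8,6]],[[9,1,-3],[2,1.6,6.2]],[[10,0,-3],[2,1.6,6.1]],[[11,-1,-4],[2.1,1.4,6.1]],[[10,-2,-3],[2.2,1.4,6.2]],[[10,-2,-4],[2.2,1.3,6.2]]]
[[[11,-3,-3],[2.3,1.1,6.3]],[[10,-4,-4],[2.4,1.1,6.2]],[[11,-5,-4],[2.3,0.9,6.3]],[[10,-6,-4],[2.4,0.8,6.3]],[[1,-1,0],[0.3,0.1,0.7]]]
41 tips [[0.37, -0.07, 0.35], [0.39, -0.05, 0.34], [0.41, -0.04, 0.33], [0.42, -0.04, 0.33], [0.44, -0.04, 0.34], [0.46, -0.05, 0.34], [0.47, -0.07, 0.34], [0.48, -0.09, 0.33], [0.49, -0.12, 0.32], [0.49, -0.15, 0.31], [0.49, -0.18, 0.3], [0.47, -0.22, 0.28], [0.46, -0.25, 0.26], [0.43, -0.27, 0.24]]
```

Request:
send_rows([
  [[0, 3, 6], [-3.1, 2.5, 5.6]],
  [[0, 3, 4], [-2.6, 2.4, 5.3]],
  [[0, 2, 4], [-2.5, 2.7, 5.5]],
  [[0, 3, 4], [-2.4, 2.9, 5.6]],
  [[0, 2, 3], [-2.1, 3.1, 5.7]],
  [[1, 2, 3], [-1.9, 3.2, 5.8]],
  [[0, 3, 2], [-1.6, 3, 5.5]],
  [[1, 2, 2], [-1.3, 3.2, 5.5]],
  [[0, 3, 1], [-1.2, 3.2, 5.6]],
  [[1, 2, 0], [-0.9, 3.3, 5.8]],
  [[1, 3, 1], [-0.8, 3.4, 5.8]],
  [[1, 3, -1], [-0.5, 3.4, 5.9]],
])

```text
time: 3.07
tool_pos: [0.4204, -0.089, 0.3858]
ee_rot: [-140.6, -26.5, 10.0]
ft_force: [0.2, -0.5, -0.5]
finger_gap: 0.997
finger_force: 0.0
```

Request:
send_rows([
  [[1, 3, 0], [-0.4, 3.4, 6]],
  [[1, 2, -1], [-0.1, 3.2, 5.5]],
  [[2, 3, -1], [0.1, 3.1, 5.5]],
  [[2, 3, -2], [0.2, 3.1, 5.7]],
  [[2, 3, -2], [0.4, 3.1, 5.7]],
  [[3, 3, -2], [0.6, 3.1, 5.7]],
  [[3, 7, -1], [0.8, 2.7, 6.2]],
  [[4, 5, 0], [0.9, 2.5, 5.7]],
  [[4, 6, -1], [0.9, 2.4, 5.7]],
  [[5, 5, -2], [1.1, 2.3, 5.7]],
  [[5, 5, -1], [1.2, 2.3, 5.8]],
  [[6, 5, -2], [1.2, 2.3, 5.8]],
])

```text
time: 4.07
tool_pos: [0.4357, -0.1455, 0.3609]
ee_rot: [-117.2, 8.5, -60.1]
ft_force: [1.0, -0.3, 0.1]
finger_gap: 0.997
finger_force: 0.0
```

Request:
send_rows([
  [[6, 5, -2], [1.4, 2.2, 5.9]],
  [[7, 4, -3], [1.4, 2.1, 5.9]],
  [[8, 4, -2], [1.6, 2, 5.9]],
  [[8, 3, -3], [1.6, 2, 6]],
  [[8, 3, -2], [1.8, 1.9, 6]],
  [[9, 2, -3], [1.8, 1.8, 6.1]],
  [[10, 2, -4], [1.8, 1.8, 6]],
  [[9, 1, -3], [2, 1.6, 6.2]],
  [[10, 0, -3], [2, 1.6, 6.1]],
  [[11, -1, -4], [2.1, 1.4, 6.1]],
  [[10, -2, -3], [2.2, 1.4, 6.2]],
  [[10, -2, -4], [2.2, 1.3, 6.2]],
])

```text
time: 5.07
tool_pos: [0.3973, -0.2362, 0.2994]
ee_rot: [-139.8, 59.3, -134.1]
ft_force: [0.9, 0.4, 0.1]
finger_gap: 0.993
finger_force: 0.0
```

Request:
send_rows([
  [[11, -3, -3], [2.3, 1.1, 6.3]],
  [[10, -4, -4], [2.4, 1.1, 6.2]],
  [[11, -5, -4], [2.3, 0.9, 6.3]],
  [[10, -6, -4], [2.4, 0.8, 6.3]],
  [[1, -1, 0], [0.3, 0.1, 0.7]],
  [[0, 0, 0], [0, 0, 0]],
  [[0, 0, 0], [0, 0, 0]],
])

```text
time: 5.65
tool_pos: [0.3673, -0.2633, 0.2714]
ee_rot: [-179.7, 65.0, 170.6]
ft_force: [0.7, 0.4, -0.5]
finger_gap: 0.993
finger_force: 0.0
```

Run:
```python
from h import *
import cv2
s=log(); _,p,R=state(); print(s["time"],p.round(4),s["ee_rot"],s["joint_positions"].round(1))
tp,tR=pose(BAL,-10,25); print("want",(tp-tR.apply([0,0,.12])+[0,0,.12]).round(4), "fk",fk(s["joint_positions"],P)[0].round(4))
c=vision.calibration("wrist"); im=vision.read_camera("wrist"); cv2.imwrite("pics/w2.png",im[:,:,::-1]); np.savez("w2.npz",K=c["intrinsics"],T=c["T"])
```

```text
5.65 [ 0.3673 -0.2633  0.2714] [-179.68268183   65.0279182   170.61501835] [-58.9  10.5 135.3 110.3  47.  125.4]
want [ 0.3661 -0.2643  0.2711] fk [ 0.3727 -0.2799  0.2534]
```

View pics/w2.png

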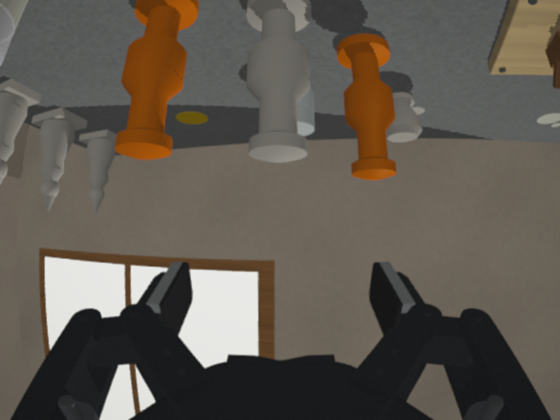

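The wrist view, from the camera below the tool, shows the white baluster centred. Its belly is at (278,75) and its crown at (277,148), with orange pieces on both sides. Now I check this against the estimate, refit the model and plan the approach.

Run:
```python
from h import *
np.set_printoptions(precision=4,suppress=True)
w=np.load("w2.npz")
f=lambda b:np.r_[wproj(w["K"],w["T"],[BAL[0],BAL[1],.156])]
print("crown proj",f(0),"belly",wproj(w["K"],w["T"],BAL))
Lg=[json.loads(l) for l in open("log.txt")]
f=lambda X:np.concatenate([fk(q,X)[0]-p for q,p,e in Lg])
s=least_squares(f,P); print(s.x,np.abs(s.fun).max(),s.fun.reshape(-1,3)); np.save("P.npy",s.x)
tp,tR=pose(BAL,-10,25); _,p,R=state()
a,b=plan(tp-tR.apply([0,0,.095]),tR,5); plan(tp,tR,5,a,b)
```

```text
crown proj [277.8191 152.1228] belly [278.2869  68.8308]
[ 0.5003  0.4218  0.1805  0.1934  0.0484 -0.0057] 0.015518156134864569 [[-0.0011  0.0021  0.0024]
 [-0.0053 -0.001   0.0031]
 [-0.0046  0.0019  0.0027]
 [-0.0041  0.0011  0.0023]
 [-0.0017  0.0009  0.001 ]
 [ 0.0022 -0.0155 -0.0115]]
n 5 [[[22,-0,15],[0,0,0]],[[22,-0,15],[0.1,0,0.1]],[[22,-0,15],[0,0,0]],[[22,-1,15],[0.1,0,0.1]],[[21.6,0.2,14.8],[0,0,0]]]
n 5 [[[0,-0,19],[0,0,0]],[[0,-0,19],[0,0,0]],[[0,-0,19],[0,0,0]],[[0,-0,19],[0,0,0]],[[0.1,-0.1,19],[0,0,0]]]
```

Request:
send_rows([
  [[22, 0, 15], [0, 0, 0]],
  [[22, 0, 15], [0.1, 0, 0.1]],
  [[22, 0, 15], [0, 0, 0]],
  [[22, -1, 15], [0.1, 0, 0.1]],
  [[22, 0, 15], [0, 0, 0]],
  [[0, 0, 0], [0, 0, 0]],
  [[0, 0, 19], [0, 0, 0]],
  [[0, 0, 19], [0, 0, 0]],
  [[0, 0, 19], [0, 0, 0]],
])

```text
time: 6.45
tool_pos: [0.4397, -0.2779, 0.1171]
ee_rot: [179.9, 65.1, 169.8]
ft_force: [-0.2, -0.6, 0.8]
finger_gap: 0.997
finger_force: 0.0
```

Request:
send_rows([
  [[0, 0, 14], [0, 0, 0]],
  [[0, 0, 12], [0, 0, 0]],
  [[0, 0, 12], [0, 0, 0]],
  [[0, 0, 0], [0, 0, 0]],
  [[0, 0, 0], [0, 0, 0]],
])

```text
time: 6.87
tool_pos: [0.4726, -0.2836, 0.1002]
ee_rot: [179.8, 65.0, 169.7]
ft_force: [-0.7, 0.1, -0.0]
finger_gap: 0.994
finger_force: 0.0
```

Run:
```python
from h import *
import cv2
s=log(); _,p,R=state(); tp,tR=pose(BAL,-10,25); print(s["time"],p.round(4),tp.round(4),"err in tool mm",R.inv().apply(tp-p)*1e3,s["joint_positions"].round(1),s["ft_force"])
b=[vision.read_camera(n)[y:y+150,x:x+200,::-1] for n,x,y in(("scene",120,80),("top",300,130))]
cv2.imwrite("pics/g1.png",cv2.resize(np.hstack(b),None,fx=2,fy=2))
Lg=[json.loads(l) for l in open("log.txt")]
```

```text
6.8667 [ 0.4726 -0.2836  0.1002] [ 0.4732 -0.2832  0.1004] err in tool mm [-0.38909753  0.50850076  0.34536397] [-46.9  42.7 124.1 138.4  54.8  99.7] [-0.74162986  0.09171008 -0.01088903]
```

View pics/g1.png

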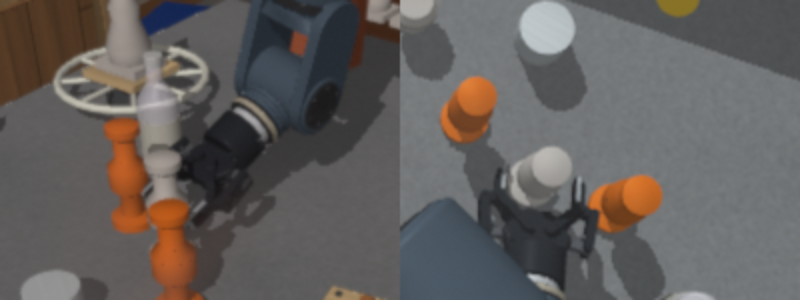

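The fingers straddle the belly and clear both orange pieces (tips at about (490,195) and (578,185), axis at about (535,185)). Closing.

Request:
send_rows([
  [[0, 0, 0], [0, 0, 0]],
  [[0, 0, 0], [0, 0, 0]],
  [[0, 0, 0], [0, 0, 0]],
  [[0, 0, 0], [0, 0, 0]],
  [[0, 0, 0], [0, 0, 0]],
  [[0, 0, 0], [0, 0, 0]],
  [[0, 0, 0], [0, 0, 0]],
  [[0, 0, 0], [0, 0, 0]],
], hand=30, squeeze=70)

```text
time: 7.63
tool_pos: [0.4725, -0.2838, 0.1]
ee_rot: [179.8, 65.1, 169.6]
ft_force: [-2.1, 1.9, 5.4]
finger_gap: 0.634
finger_force: 74.1
```

Run:
```python
from h import *
s,p,R=state(); print(s["finger_gap"],s["finger_force"],p.round(4))
print("up/back 0.15:",R.inv().apply([0,0,150]).round(1))
Lg=[json.loads(l) for l in open("log.txt")]
def fk2(q,X):
    b=X[6]; p,Rr=fk(q,X[:6]); qq=np.radians(q); R3=Ro.from_euler("z",qq[0])*Ro.from_euler("y",qq[1]+qq[2]); return p+R3.apply([b,X[7],0])
f=lambda X:np.concatenate([fk2(q,X)-p for q,p,e in Lg])
s=least_squares(f,np.r_[np.load("P.npy"),0.,0.]); print(s.x.round(4),np.abs(s.fun).max());
```

```text
0.6339282827658546 74.11674320697784 [ 0.4725 -0.2838  0.1   ]
up/back 0.15: [-136.     0.3  -63.2]
[ 0.4873  0.4378  0.1923  0.2587  0.0232 -0.      0.0407  0.0233] 8.662393025105075e-11
```

```bash
python3 - <<'E'
s=open("h.py").read()
s=s.replace("L1,L2,L3,h,off,a=P;","L1,L2,L3,h,off,a,b,o2=P;").replace("R3.apply([0,0,L2])","R3.apply([b,o2,L2])")
open("h.py","w").write(s)
import numpy as np; np.save("P.npy",[0.4873,0.4378,0.1923,0.2587,0.0232,0,0.0407,0.0233])
E
python3 - <<'E'
from h import *
np.set_printoptions(precision=1,suppress=True)
s,p,R=state(); q0=s["joint_positions"]; print((fk(q0,P)[0]-p)*1e3)
up,e=ik(p+[0,0,.17],R,q0); print("up",up,e)
for i in range(5): print(ik(p+[0,0,.0425*i],R,q0)[0])
# actual grip offset: baluster centre in tool frame
c=R.inv().apply(BAL-p)*1e3; print("centre in tool",c)
fR=grasp(-90+YAW,0)*(grasp(-10,0).inv()*R); fp=CR-fR.apply(c/1e3)
fin,e=ik(fp,fR,[-8,35,105,30,54,-40]); hi,e2=ik(fp+[0,0,.12],fR,fin); print("fin",fin,hi,e,e2)
mid=(up+hi)/2; mid[1]-=4
jplan([up,mid,hi])
for k in range(11):
    q=up+(hi-up)*k/10; q[1]-=4*(1-abs(k-5)/5); a,b=fk(q,P); x=b.as_matrix()@(R.as_matrix().T@np.array([0,0,1])); cc=a+b.apply(c/1e3); print((cc*1e3).round(),"foot",((cc-x*.078)*1e3).round(),"crown",((cc+x*.078)*1e3).round())
E
```

```text
[ 0. -0.  0.]
up [-46.9  18.3 123.7 120.   38.8 126.1] 2.7698087245791257e-13
[-46.9  42.7 124.1 138.4  54.9  99.7]
[-46.9  36.3 125.  135.5  50.8 104.4]
[-46.9  30.  125.2 131.6  46.6 110.3]
[-46.9  24.  124.8 126.5  42.5 117.5]
[-46.9  18.3 123.7 120.   38.8 126.1]
centre in tool [-0.5  0.9 53.4]
fin [ 25.7  50.7  99.4 -65.   75.4  60.3] [ 25.7  38.1 100.5 -62.8  80.5  49.6] 2.0862889719104478e-13 3.368045037175248e-13
[[[-5,19,5],[-3.6,0.4,-5.1]],[[-5,18,5],[-3.7,0.4,-5.1]],[[-6,18,6],[-3.6,0.2,-5.1]],[[-7,16,5],[-3.7,0.1,-5]],[[-8,16,6],[-3.7,0.1,-5.1]],[[-9,16,6],[-3.7,-0.1,-5.1]],[[-9,14,6],[-3.7,-0.2,-5]],[[-10,13,6],[-3.7,-0.2,-5]],[[-10,13,6],[-3.6,-0.4,-5.1]],[[-10,11,6],[-3.7,-0.4,-5]],[[-11,11,6],[-3.7,-0.5,-5]],[[-10,9,6],[-3.6,-0.6,-5]]]
[[[-11,8,6],[-3.7,-0.7,-5]],[[-11,8,6],[-3.6,-0.7,-5]],[[-10,6,6],[-3.6,-0.8,-4.9]],[[-11,6,5],[-3.6,-0.8,-5]],[[-10,5,5],[-3.6,-0.9,-5]],[[-10,4,5],[-3.6,-1,-4.9]],[[-11,3,5],[-4,-1.1,-5.5]],[[-9,2,4],[-3.5,-1,-4.9]],[[-8,2,4],[-3.5,-1.1,-4.9]],[[-8,1,3],[-3.6,-1.1,-4.9]],[[-9,0,2],[-3.9,-1.3,-5.4]],[[-7,0,3],[-4,-1.4,-5.4]]]
[[[-7,1,2
[... 955 characters left out ...]
520. -292.  248.] foot [ 520. -292.  170.] crown [ 520. -292.  326.]
[ 556. -186.  235.] foot [ 555. -206.  160.] crown [ 556. -165.  310.]
[556. -85. 213.] foot [ 568. -120.  145.] crown [545. -50. 282.]
[529.  -4. 187.] foot [559. -43. 127.] crown [499.  35. 248.]
[486.  47. 161.] foot [534.  17. 107.] crown [438.  77. 215.]
[443.  67. 140.] foot [501.  55.  89.] crown [385.  79. 191.]
[411.  61. 119.] foot [467.  70.  65.] crown [356.  53. 172.]
[404.  42. 112.] foot [448.  65.  52.] crown [361.  18. 173.]
[426.  25. 122.] foot [451.  53.  53.] crown [401.  -2. 191.]
[471.  29. 147.] foot [480.  48.  72.] crown [463.  11. 222.]
[528.  66. 184.] foot [528.  66. 106.] crown [528.  66. 262.]
```

```bash
cat > car.py <<'E'
from h import *
np.set_printoptions(precision=1,suppress=True)
R=grasp(-10,25)
s,p,Rm=state(); q0=s["joint_positions"]
Rg=Ro.from_euler("xyz",[179.8,65.1,169.6],degrees=True); c=Rg.inv().apply(BAL-np.array([.4725,-.2838,.1]))
ax=Rg.inv().apply([0,0,1.])   # baluster axis in tool frame
fR=grasp(-90+YAW,90)*grasp(-10,0).inv()*Rg
def fin(dz=0,guess=[-8,35,105,30,54,-40]):
    return ik(CR+[0,0,dz]-fR.apply(c),fR,guess)
def show(qs):
    for a,b in zip(qs,qs[1:]):
        for k in range(0,6):
            x,r_=fk(a+(b-a)*k/5,P); cc=x+r_.apply(c); u=r_.apply(ax); print((cc*1e3).round(),"foot",((cc-u*.078)*1e3).round(),"crown",((cc+u*.078)*1e3).round())
E
python3 - <<'E'
from car import *
up,e=ik(p+[0,0,.17],Rm,q0)
f,e1=fin(); hi,e2=fin(.14,f); print(f,hi,e1,e2)
mid=(up+hi)/2; mid[1]-=14; print("mid",mid)
show([up,mid,hi])
E
```

```text
[ -8.5  37.2 102.5  29.6  53.3 -40.1] [ -8.5  24.7  98.6  25.3  67.8 -31.5] 2.2963965095286357e-13 2.865183482423175e-13
mid [-27.7   7.5 111.2  72.6  53.3  47.3]
[ 520. -291.  248.] foot [ 520. -291.  170.] crown [ 521. -291.  326.]
[ 552. -241.  281.] foot [ 556. -269.  209.] crown [ 547. -213.  354.]
[ 572. -188.  310.] foot [ 592. -237.  253.] crown [ 553. -138.  367.]
[ 583. -134.  335.] foot [ 623. -191.  300.] crown [542. -77. 370.]
[583. -83. 356.] foot [ 643. -132.  346.] crown [523. -35. 366.]
[577. -38. 373.] foot [649. -65. 385.] crown [504. -11. 361.]
[577. -38. 373.] foot [649. -65. 385.] crown [504. -11. 361.]
[573.  -4. 337.] foot [649.  -1. 357.] crown [498.  -7. 317.]
[565.  24. 301.] foot [632.  58. 322.] crown [498. -11. 280.]
[553.  45. 266.] foot [600. 105. 283.] crown [507. -16. 250.]
[540.  59. 234.] foot [558. 134. 242.] crown [523. -17. 225.]
[528.  66. 204.] foot [513. 143. 204.] crown [543. -10. 204.]
```

Request:
send_rows([
  [[-8, 0, -4], [0, 0, 0]],
  [[-16, 0, -7], [0, 0, 0]],
  [[-23, 0, -11], [0, 0, 0]],
  [[-23, 0, -11], [0, 0, 0]],
  [[-23, 0, -11], [0, 0, 0]],
  [[-23, 0, -11], [0, 0, 0]],
  [[-23, 0, -11], [0, 0, 0]],
  [[-15, 0, -7], [0, 0, 0]],
  [[0, 0, 0], [0, 0, 0]],
  [[0, 0, 0], [0, 0, 0]],
])

```text
time: 8.47
tool_pos: [0.4709, -0.2837, 0.2702]
ee_rot: [179.9, 65.0, 169.7]
ft_force: [0.3, -0.7, -4.6]
finger_gap: 0.629
finger_force: 74.6
```

Run:
```python
from car import *
f,e1=fin(); hi,e2=fin(.14,f); mid=(q0+hi)/2; mid[1]-=14
jplan([q0,mid,hi],slow=.9)
```

```text
[[[-8,9,2],[-1.7,-0.6,-5.5]],[[-9,8,2],[-1.8,-0.6,-5.4]],[[-9,8,2],[-1.6,-0.7,-5.5]],[[-10,7,2],[-1.6,-0.9,-5.4]],[[-10,6,2],[-1.6,-0.8,-5.5]],[[-10,5,3],[-1.5,-1,-5.4]],[[-11,4,2],[-1.4,-1,-5.5]],[[-11,4,2],[-1.4,-1.1,-5.4]],[[-11,3,2],[-1.3,-1.1,-5.5]],[[-11,1,2],[-1.3,-1.2,-5.4]],[[-11,1,3],[-1.2,-1.3,-5.4]],[[-11,1,2],[-1.1,-1.3,-5.5]]]
[[[-10,-1,2],[-1,-1.3,-5.4]],[[-11,-2,2],[-1,-1.4,-5.4]],[[-10,-2,2],[-0.9,-1.4,-5.5]],[[-10,-3,2],[-0.9,-1.4,-5.4]],[[-9,-4,2],[-0.7,-1.4,-5.4]],[[-9,-4,2],[-0.7,-1.5,-5.4]],[[-8,-5,2],[-0.6,-1.4,-5.5]],[[-8,-6,2],[-0.6,-1.5,-5.4]],[[-7,-6,1],[-0.5,-1.5,-5.4]],[[-7,-7,2],[-0.4,-1.5,-5.4]],[[-6,-6,1],[-0.3,-1.5,-5.4]],[[-5,-8,1],[-0.3,-1.5,-5.4]]]
[[[-6,-7,2],[-0.3,-1.8,-5.9]],[[-6,0,8],[-0.5,-2.4,-5.1]],[[-5,1,8],[-0.2,-2.5,-5.1]],[[-6,-1,8],[-0.2,-2.5,-5.1]],[[-5,0,8],[0.1,-2.4,-5.1]],[[-5,-1,8],[0.1,-2.5,-5.1]],[[-5,-2,8],[0.3,-2.5,-5.1]],[[-5,-1,8],[0.5,-2.4,-5.1]],[[-4,-2,8],[0.6,-2.4,-5.1]],[[-3,-2,8],[0.7,-2.4,-5.1]],[[-4,-2,8],[0.9,-2.3,-5.1]],[[-3,-2,7],[1,-2.3,-5.1]]]
[[[-3,-2,8],[1.1,-2.2,-5.1]],[[-2,-2,7],[1.2,-2.2,-5.1]],[[-2,-2,8],[1.4,-2,-5.1]],[[-2,-2,7],[1.5,-2,-5.1]],[[-1,-2,8],[1.5,-2,-5]],[[-1,-1,7],[1.7,-1.8,-5.1]],[[-1,-2,7],[1.7,-1.7,-5.1]],[[-1,-1,7],[1.9,-1.7,-5.1]],[[-1,-1,6],[1.9,-1.5,-5.1]],[[0,-1,7],[2.1,-1.5,-5]],[[0,-1,6],[2,-1.3,-5.1]],[[0,0,1],[0.3,-0.2,-0.6]]]
48 tips [[0.54, -0.29, 0.25], [0.56, -0.25, 0.27], [0.58, -0.22, 0.29], [0.59, -0.19, 0.3], [0.6, -0.15, 0.32], [0.6, -0.12, 0.33], [0.6, -0.09, 0.34], [0.6, -0.06, 0.36], [0.59, -0.03, 0.36], [0.59, -0.0, 0.34], [0.58, 0.02, 0.31], [0.57, 0.04, 0.29], [0.56, 0.05, 0.26], [0.55, 0.06, 0.24], [0.54, 0.07, 0.21], [0.53, 0.07, 0.19]]
```

Request:
send_rows([
  [[-8, 9, 2], [-1.7, -0.6, -5.5]],
  [[-9, 8, 2], [-1.8, -0.6, -5.4]],
  [[-9, 8, 2], [-1.6, -0.7, -5.5]],
  [[-10, 7, 2], [-1.6, -0.9, -5.4]],
  [[-10, 6, 2], [-1.6, -0.8, -5.5]],
  [[-10, 5, 3], [-1.5, -1, -5.4]],
  [[-11, 4, 2], [-1.4, -1, -5.5]],
  [[-11, 4, 2], [-1.4, -1.1, -5.4]],
  [[-11, 3, 2], [-1.3, -1.1, -5.5]],
  [[-11, 1, 2], [-1.3, -1.2, -5.4]],
  [[-11, 1, 3], [-1.2, -1.3, -5.4]],
  [[-11, 1, 2], [-1.1, -1.3, -5.5]],
])

```text
time: 9.47
tool_pos: [0.5292, -0.1771, 0.3395]
ee_rot: [-117.0, 30.7, -91.6]
ft_force: [0.4, 0.3, -3.2]
finger_gap: 0.628
finger_force: 74.5
```

Request:
send_rows([
  [[-10, -1, 2], [-1, -1.3, -5.4]],
  [[-11, -2, 2], [-1, -1.4, -5.4]],
  [[-10, -2, 2], [-0.9, -1.4, -5.5]],
  [[-10, -3, 2], [-0.9, -1.4, -5.4]],
  [[-9, -4, 2], [-0.7, -1.4, -5.4]],
  [[-9, -4, 2], [-0.7, -1.5, -5.4]],
  [[-8, -5, 2], [-0.6, -1.4, -5.5]],
  [[-8, -6, 2], [-0.6, -1.5, -5.4]],
  [[-7, -6, 1], [-0.5, -1.5, -5.4]],
  [[-7, -7, 2], [-0.4, -1.5, -5.4]],
  [[-6, -6, 1], [-0.3, -1.5, -5.4]],
  [[-5, -8, 1], [-0.3, -1.5, -5.4]],
])

```text
time: 10.47
tool_pos: [0.5388, -0.0721, 0.3947]
ee_rot: [-121.1, -19.8, -45.5]
ft_force: [0.1, 0.0, -3.6]
finger_gap: 0.628
finger_force: 74.5
```

Request:
send_rows([
  [[-6, -7, 2], [-0.3, -1.8, -5.9]],
  [[-6, 0, 8], [-0.5, -2.4, -5.1]],
  [[-5, 1, 8], [-0.2, -2.5, -5.1]],
  [[-6, -1, 8], [-0.2, -2.5, -5.1]],
  [[-5, 0, 8], [0.1, -2.4, -5.1]],
  [[-5, -1, 8], [0.1, -2.5, -5.1]],
  [[-5, -2, 8], [0.3, -2.5, -5.1]],
  [[-5, -1, 8], [0.5, -2.4, -5.1]],
  [[-4, -2, 8], [0.6, -2.4, -5.1]],
  [[-3, -2, 8], [0.7, -2.4, -5.1]],
  [[-4, -2, 8], [0.9, -2.3, -5.1]],
  [[-3, -2, 7], [1, -2.3, -5.1]],
])

```text
time: 11.47
tool_pos: [0.541, 0.0049, 0.3213]
ee_rot: [-160.6, -38.0, 31.8]
ft_force: [-0.5, 0.1, -4.5]
finger_gap: 0.627
finger_force: 74.4
```

Request:
send_rows([
  [[-3, -2, 8], [1.1, -2.2, -5.1]],
  [[-2, -2, 7], [1.2, -2.2, -5.1]],
  [[-2, -2, 8], [1.4, -2, -5.1]],
  [[-2, -2, 7], [1.5, -2, -5.1]],
  [[-1, -2, 8], [1.5, -2, -5]],
  [[-1, -1, 7], [1.7, -1.8, -5.1]],
  [[-1, -2, 7], [1.7, -1.7, -5.1]],
  [[-1, -1, 7], [1.9, -1.7, -5.1]],
  [[-1, -1, 6], [1.9, -1.5, -5.1]],
  [[0, -1, 7], [2.1, -1.5, -5]],
  [[0, -1, 6], [2, -1.3, -5.1]],
  [[0, 0, 1], [0.3, -0.2, -0.6]],
])

```text
time: 12.47
tool_pos: [0.5305, 0.0454, 0.2504]
ee_rot: [-179.5, -25.0, 101.4]
ft_force: [-0.0, 1.1, -3.3]
finger_gap: 0.63
finger_force: 74.5
```

Run:
```python
from car import *
import cv2
log(); tp=CR+[0,0,.14]-fR.apply(c)
print(s["time"],s["finger_gap"],s["finger_force"],"pos err mm",(tp-p)*1e3,"rot err",(Rm.inv()*fR).as_rotvec(degrees=True))
w=vision.calibration("wrist"); im=vision.read_camera("wrist"); np.savez("w3.npz",K=w["intrinsics"],T=w["T"])
b=vision.read_camera("scene")[120:330,200:480,::-1]
cv2.imwrite("pics/w3.png",np.hstack([cv2.resize(im[:,:,::-1],(480,360)),cv2.resize(b,(320,240)).copy() if 0 else cv2.copyMakeBorder(cv2.resize(b,(320,240)),0,120,0,0,0)]))
cv2.imwrite("pics/w3full.png",im[:,:,::-1])
```

```text
12.4667 0.6296043551319142 74.47937607765198 pos err mm [ 1.1 -0.9  2.3] rot err [-0.4 -0.1  0.3]
```

View pics/w3.png

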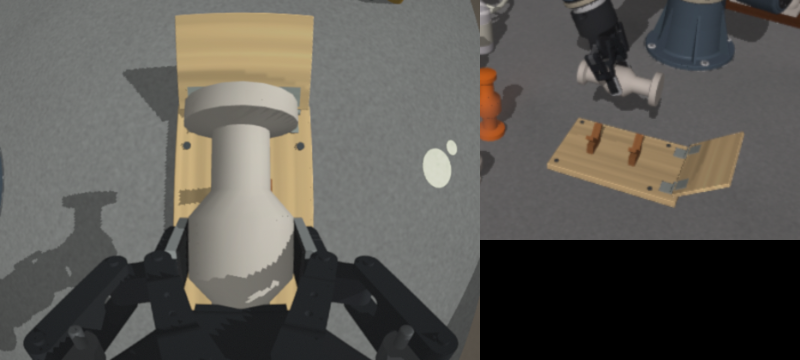

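The wrist view shows the baluster level over the cradle, foot (241,107) towards the shield and symmetric in the fingers. The board appears centred at about 243–244 px, so I measure that offset from the board's edges before lowering.

Run:
```python
from car import *
import cv2
im=cv2.imread("pics/w3full.png").astype(int); w=np.load("w3.npz");K,M=w["K"],w["T"]
wood=(im[:,:,2]-im[:,:,0]>35)&(im[:,:,2]>90)
O=[]
for v in list(range(135,150,5))+list(range(160,240,8)):
    k=np.where(wood[v,150:420])[0]+150
    if len(k): O.append((v,k.min()-.5,k.max()+.5))
print(O)
# board edge lines at z=.016: find lateral (cradle x) of ray/plane hits
def hit(u,v,z=.016):
    d=np.array([u-K[0,2],v-K[1,2]]); rr=np.hypot(*d); th=rr/K[0,0]; q=np.r_[d/rr*np.sin(th),np.cos(th)]; q=M[:3,:3]@q; return M[:3,3]+q*(z-M[2,3])/q[2]
a=np.radians(YAW)
def loc(p): e=p-CR; return np.array([np.cos(a)*e[0]+np.sin(a)*e[1],-np.sin(a)*e[0]+np.cos(a)*e[1]])*1e3
for v,l,rr in O: print(v,loc(hit(l,v)),loc(hit(rr,v)))
for y in(.12,-.045): print("screws",loc(hit(217,170.5)),loc(hit(350,170.5))); break
```

```text
[(135, np.float64(206.5), np.float64(361.5)), (140, np.float64(206.5), np.float64(361.5)), (145, np.float64(206.5), np.float64(362.5)), (160, np.float64(205.5), np.float64(362.5)), (168, np.float64(204.5), np.float64(363.5)), (176, np.float64(204.5), np.float64(363.5)), (184, np.float64(203.5), np.float64(363.5)), (192, np.float64(203.5), np.float64(364.5)), (200, np.float64(203.5), np.float64(364.5)), (208, np.float64(202.5), np.float64(364.5)), (216, np.float64(202.5), np.float64(364.5)), (224, np.float64(202.5), np.float64(365.5)), (232, np.float64(202.5), np.float64(365.5))]
135 [-85.9 139.4] [ 83.9 140.4]
140 [-85.5 133.5] [ 83.6 134.6]
145 [-85.1 127.8] [ 84.4 128.8]
160 [-85.2 110.8] [ 83.5 111.8]
168 [-85.8 101.9] [ 84.2 103. ]
176 [-85.3  93.2] [83.8 94.2]
184 [-86.   84.5] [83.5 85.5]
192 [-85.6  75.9] [84.3 76.9]
200 [-85.2  67.4] [84.  68.4]
208 [-86.   58.9] [83.8 59.9]
216 [-85.7  50.5] [83.6 51.5]
224 [-85.5  42.1] [84.5 43.1]
232 [-85.2  33.7] [84.4 34.8]
screws [-71.9  99. ] [69.2 99.9]
```

Cradle estimate confirmed to within 1 mm, with the yaw right. Lowering.

Run:
```python
from car import *
t=CR+[-.0008,0,.012]; a,b=plan(t-fR.apply(c),fR,8); print("down 1mm in tool:",fR.inv().apply([0,0,-1]))
```

```text
n 8 [[[-7,0,14],[-0,-0,-0]],[[-7,0,15],[-0,-0,-0]],[[-6,0,14],[-0.1,-0.1,-0]],[[-7,0,14],[0,0,-0]],[[-7,0,15],[0,0,-0]],[[-7,0,14],[-0,-0,-0]],[[-6,0,15],[-0,-0,-0]],[[-7,0.4,13.9],[-0,-0,-0]]]
down 1mm in tool: [-0.4  0.   0.9]
```

Request:
send_rows([
  [[-7, 0, 14], [0, 0, 0]],
  [[-7, 0, 15], [0, 0, 0]],
  [[-6, 0, 14], [0, 0, 0]],
  [[-7, 0, 14], [0, 0, 0]],
  [[-7, 0, 15], [0, 0, 0]],
  [[-7, 0, 14], [0, 0, 0]],
  [[-6, 0, 15], [0, 0, 0]],
  [[-7, 0.4, 14], [0, 0, 0]],
  [[0, 0, 0], [0, 0, 0]],
  [[0, 0, 0], [0, 0, 0]],
])

```text
time: 13.4
tool_pos: [0.5312, 0.0439, 0.1257]
ee_rot: [-179.7, -25.0, 100.9]
ft_force: [0.1, -0.0, -3.4]
finger_gap: 0.629
finger_force: 75.2
```

Request:
send_rows([
  [[-1, 0, 2], [0, 0, 0]],
  [[-1, 0, 2], [0, 0, 0]],
  [[-1, 0, 2], [0, 0, 0]],
  [[0, 0, 0], [0, 0, 0]],
  [[0, 0, 0], [0, 0, 0]],
])

```text
time: 13.82
tool_pos: [0.5315, 0.0439, 0.1195]
ee_rot: [-179.8, -24.9, 101.1]
ft_force: [0.2, 0.3, -4.0]
finger_gap: 0.634
finger_force: 75.2
```

Run:
```python
from car import *
cc=p+Rm.apply(c); print(s["time"],"centre above mid, mm",(cc-CR)*1e3,s["ft_force"],s["ft_torque"],s["finger_force"],"axis",Rm.apply(ax))
```

```text
13.8167 centre above mid, mm [ 0.  -0.6  6.9] [ 0.2  0.3 -4. ] [-0.5 -0.1  0. ] 75.21056681871414 axis [ 0.2 -1.  -0. ]
```

Request:
send_rows([
  [[-0.4, -0.4, 1], [0, 0, 0]],
  [[-0.4, -0.4, 1], [0, 0, 0]],
  [[-0.4, 0, 1], [0, 0, 0]],
  [[-0.4, 0, 1], [0, 0, 0]],
  [[0, 0, 0], [0, 0, 0]],
  [[0, 0, 0], [0, 0, 0]],
])

```text
time: 14.32
tool_pos: [0.5318, 0.044, 0.1163]
ee_rot: [-180.0, -24.9, 101.2]
ft_force: [1.9, 1.5, 8.6]
finger_gap: 0.631
finger_force: 76.3
```

Request:
send_rows([
  [[-0.4, 0, 1], [0, 0, 0]],
  [[0, 0, 0], [0, 0, 0]],
  [[0, 0, 0], [0, 0, 0]],
])

```text
time: 14.57
tool_pos: [0.5319, 0.044, 0.1162]
ee_rot: [180.0, -24.9, 101.2]
ft_force: [-1.8, -2.2, 21.7]
finger_gap: 0.633
finger_force: 77.6
```

Request:
send_rows([
  [[-0.4, 0, 1], [0, 0, 0]],
  [[0, 0, 0], [0, 0, 0]],
  [[0, 0, 0], [0, 0, 0]],
])

```text
time: 14.82
tool_pos: [0.5319, 0.044, 0.1161]
ee_rot: [180.0, -25.0, 101.2]
ft_force: [-6.5, -5.2, 34.5]
finger_gap: 0.632
finger_force: 78.9
```

Request:
send_rows([
  [[0.6, 0, -1.3], [0, 0, 0]],
  [[0, 0, 0], [0, 0, 0]],
  [[0, 0, 0], [0, 0, 0]],
])

```text
time: 15.07
tool_pos: [0.5319, 0.044, 0.1162]
ee_rot: [180.0, -24.9, 101.2]
ft_force: [-0.2, -1.6, 17.1]
finger_gap: 0.632
finger_force: 77.2
```

Run:
```python
from car import *
import cv2
cc=p+Rm.apply(c); print("centre-mid mm",(cc-CR)*1e3,s["ft_force"],s["ft_torque"]*100,"axis",np.array2string(Rm.apply(ax),precision=4))
w=vision.calibration("wrist"); im=vision.read_camera("wrist"); np.savez("w4.npz",K=w["intrinsics"],T=w["T"])
b=vision.read_camera("scene")[170:300,240:440,::-1]
A=cv2.resize(im[0:330,130:430,::-1],None,fx=1.3,fy=1.3,interpolation=2); B=cv2.resize(b,(400,260),interpolation=2)
H=A.shape[0]; cv2.imwrite("pics/w4.png",np.hstack([A,cv2.copyMakeBorder(B,0,H-260,0,0,0)]))
```

```text
centre-mid mm [ 0.5 -0.5  3.6] [-0.2 -1.6 17.1] [59.2 19.8 15.4] axis [ 0.1952 -0.9808 -0.0003]
```

View pics/w4.png

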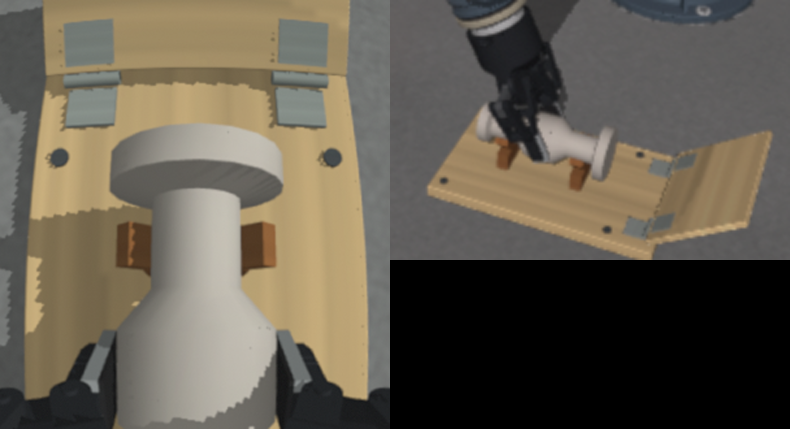

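The stem sits centred in the foot-side saddle (saddle tips 117–275, stem 151–241, both centred on 196). But contact came 3.6 mm early, so I check whether the baluster is pitched in the grip.

Run:
```python
from car import *
w=np.load("w4.npz");K,M=w["K"],w["T"]; cc=p+Rm.apply(c)
yv=Rm.apply([0,1,0.]); ph=np.radians(np.arange(0,360,3))
for dz in (0,-.003):
 for th in(-6,-4,-2,0,2,4,6):   # +: crown end turned up
  u=Rm.apply(ax); Q=Ro.from_rotvec(np.radians(th)*np.cross(u,[0,0,1])); u=Q.apply(u); v=np.cross(u,yv)
  S=lambda z,rad:np.array([wproj(K,M,cc+[0,0,dz]+u*(z-.078)+rad*(np.cos(t)*yv+np.sin(t)*v)) for t in ph])
  A=S(0,.032);B=S(.012,.032);bl=S(.078,.028)
  print(dz,th,"foot top v",A[:,1].min().round(1),"width",np.ptp(np.r_[A,B][:,0]).round(1),"rim12 top/bottom v",B[:,1].min().round(1),B[:,1].max().round(1),"base bottom",A[:,1].max().round(1),"belly w",np.ptp(bl[:,0]).round(1))
```

```text
0 -6 foot top v 89.9 width 144.4 rim12 top/bottom v 121.5 153.6 base bottom 132.2 belly w 126.1
0 -4 foot top v 89.9 width 142.1 rim12 top/bottom v 120.4 156.4 base bottom 135.4 belly w 126.1
0 -2 foot top v 90.2 width 139.9 rim12 top/bottom v 119.6 159.2 base bottom 138.6 belly w 126.1
0 0 foot top v 90.8 width 137.8 rim12 top/bottom v 119.1 162.1 base bottom 141.9 belly w 126.1
0 2 foot top v 91.5 width 135.7 rim12 top/bottom v 118.8 165.1 base bottom 145.3 belly w 126.1
0 4 foot top v 92.5 width 133.7 rim12 top/bottom v 118.7 168.2 base bottom 148.7 belly w 126.1
0 6 foot top v 93.7 width 131.8 rim12 top/bottom v 118.9 171.2 base bottom 152.2 belly w 126.1
-0.003 -6 foot top v 93.6 width 141.5 rim12 top/bottom v 124.6 155.1 base bottom 134.1 belly w 123.5
-0.003 -4 foot top v 93.6 width 139.3 rim12 top/bottom v 123.5 157.8 base bottom 137.2 belly w 123.5
-0.003 -2 foot top v 93.7 width 137.2 rim12 top/bottom v 122.6 160.6 base bottom 140.3 belly w 123.5
-0.003 0 foot top v 94.2 width 135.2 rim12 top/bottom v 122.0 163.5 base bottom 143.6 belly w 123.5
-0.003 2 foot top v 94.9 width 133.2 rim12 top/bottom v 121.6 166.4 base bottom 146.8 belly w 123.6
-0.003 4 foot top v 95.7 width 131.3 rim12 top/bottom v 121.5 169.4 base bottom 150.2 belly w 123.5
-0.003 6 foot top v 96.8 width 129.4 rim12 top/bottom v 121.6 172.4 base bottom 153.6 belly w 123.5
```

The silhouette (foot top v≈95, foot width 133 px, belly 123 px) fits a level baluster sitting 3 mm deeper in the grip than assumed. So it is seated in the notches. I'll unload the arm and open gently.

Request:
send_rows([
  [[0.5, 0, -1.2], [0, 0, 0]],
  [[0, 0, 0], [0, 0, 0]],
  [[0, 0, 0], [0, 0, 0]],
])

```text
time: 15.42
tool_pos: [0.5316, 0.044, 0.1165]
ee_rot: [-180.0, -24.9, 101.1]
ft_force: [2.8, 0.3, 8.0]
finger_gap: 0.633
finger_force: 76.4
```

Request:
send_rows([
  [[0, 0, 0], [0, 0, 0]],
  [[0, 0, 0], [0, 0, 0]],
  [[0, 0, 0], [0, 0, 0]],
  [[0, 0, 0], [0, 0, 0]],
], hand=58, squeeze=20)

```text
time: 15.75
tool_pos: [0.531, 0.044, 0.1157]
ee_rot: [-179.8, -24.9, 101.1]
ft_force: [3.5, 0.5, 2.6]
finger_gap: 0.68
finger_force: 2.0
```

Request:
send_rows([
  [[0, 0, 0], [0, 0, 0]],
  [[0, 0, 0], [0, 0, 0]],
  [[0, 0, 0], [0, 0, 0]],
  [[0, 0, 0], [0, 0, 0]],
  [[0, 0, 0], [0, 0, 0]],
  [[0, 0, 0], [0, 0, 0]],
], hand=84)

```text
time: 16.25
tool_pos: [0.5305, 0.0441, 0.1155]
ee_rot: [-179.8, -24.9, 101.1]
ft_force: [-0.3, 0.2, 0.2]
finger_gap: 0.982
finger_force: 0.0
```

Run:
```python
from car import *
import cv2
print(s["time"],s["ft_force"],s["finger_gap"],s["finger_force"],p,s["joint_positions"])
w=vision.calibration("wrist"); im=vision.read_camera("wrist"); np.savez("w5.npz",K=w["intrinsics"],T=w["T"]); cv2.imwrite("pics/w5.png",im[:,:,::-1])
a=cv2.imread("pics/w4.png"); b=cv2.resize(im[0:330,130:430,::-1],None,fx=1.3,fy=1.3,interpolation=2)
d=cv2.absdiff(a[:,:390],b); print("changed px rows<280",(d[:280].max(2)>25).sum())
# retreat: along tool -z ; next: shield
f=np.radians(YAW); H=CR+[-np.sin(f)*.143,np.cos(f)*.143,-.042]; print("hinge",H)
```

```text
16.25 [-0.3  0.2  0.2] 0.9822017014027695 0.0 [0.5 0.  0.1] [ -8.6  36.8 102.6  29.4  53.6 -40.1]
changed px rows<280 7776
hinge [0.5 0.2 0. ]
```

Run:
```python
from car import *
f=np.radians(YAW); X=np.array([np.cos(f),np.sin(f),0]);Y=np.array([-np.sin(f),np.cos(f),0]); O=CR*[1,1,0]
a,b=p-Rm.apply([0,0,.13]),Rm
print("retreat end",a)
D=down(90+YAW)
tgt=O+Y*(.143+.098+.002+.011+.03)+[0,0,.046+.073]
up=tgt+[0,0,.13]
print("tgt",tgt,"up",up, ik(up,D,[20,20,90,0,70,0]),ik(tgt,D,[20,20,90,0,70,0]))
x,y=plan(up,D,10,a,b); plan(tgt,D,4,x,y)
```

```text
retreat end [ 0.5 -0.   0.2]
tgt [0.5 0.3 0.1] up [0.5 0.3 0.2] (array([31.6, 27.2, 92.3, -0. , 60.5, 20.4]), np.float64(3.0488581909555373e-13)) (array([31.6, 37.6, 96.5, -0. , 45.9, 20.4]), np.float64(2.9092689308642225e-13))
n 10 [[[33,0,14],[-0,-2.5,-0]],[[34,0,12],[-0,-2.5,-0]],[[35,0,11],[-0.1,-2.5,-0]],[[35,1,9],[0,-2.5,-0]],[[35,-0,8],[0,-2.5,-0]],[[36,-0,6],[-0,-2.4,-0]],[[36,-0,5],[-0,-2.5,-0]],[[36,0,3],[-0.1,-2.5,-0]],[[36,0,2],[0,-2.5,-0]],[[35.8,0.2,-0.1],[-0,-2.5,-0]]]
n 4 [[[-0,0,33],[-0,-0,-0]],[[-0,0,32],[-0,-0,-0]],[[-0,0,33],[-0,-0,-0]],[[-0.1,0,32],[-0,-0,-0]]]
```

Request:
send_rows([
  [[0, 0, -5], [0, 0, 0]],
  [[0, 0, -10], [0, 0, 0]],
  [[0, 0, -20], [0, 0, 0]],
  [[0, 0, -25], [0, 0, 0]],
  [[0, 0, -25], [0, 0, 0]],
  [[0, 0, -25], [0, 0, 0]],
  [[0, 0, -20], [0, 0, 0]],
  [[0, 0, 0], [0, 0, 0]],
])

```text
time: 16.97
tool_pos: [0.5431, -0.0114, 0.2379]
ee_rot: [179.8, -24.7, 101.2]
ft_force: [-0.2, -0.1, 0.0]
finger_gap: 0.982
finger_force: 0.0
```

Request:
send_rows([
  [[33, 0, 14], [0, -2.5, 0]],
  [[34, 0, 12], [0, -2.5, 0]],
  [[35, 0, 11], [0, -2.5, 0]],
  [[35, 1, 9], [0, -2.5, 0]],
  [[35, 0, 8], [0, -2.5, 0]],
  [[36, 0, 6], [0, -2.5, 0]],
  [[36, 0, 5], [0, -2.5, 0]],
  [[36, 0, 3], [0, -2.5, 0]],
  [[36, 0, 2], [0, -2.5, 0]],
  [[36, 0, 0], [0, -2.5, 0]],
  [[0, 0, 0], [0, 0, 0]],
], hand=0)

```text
time: 17.88
tool_pos: [0.4706, 0.3504, 0.2491]
ee_rot: [-179.9, 0.2, 101.5]
ft_force: [0.2, 0.3, -0.8]
finger_gap: -0.002
finger_force: 0.0
```

Request:
send_rows([
  [[0, 0, 33], [0, 0, 0]],
  [[0, 0, 32], [0, 0, 0]],
  [[0, 0, 33], [0, 0, 0]],
  [[0, 0, 28], [0, 0, 0]],
  [[0, 0, 0], [0, 0, 0]],
  [[0, 0, 0], [0, 0, 0]],
])

```text
time: 18.38
tool_pos: [0.4718, 0.3443, 0.1223]
ee_rot: [-179.7, 0.1, 101.2]
ft_force: [0.1, -0.0, 0.3]
finger_gap: 0.002
finger_force: 0.0
```

```bash
cat > sh.py <<'E'
from h import *
f=np.radians(YAW); X=np.array([np.cos(f),np.sin(f),0]);Y=np.array([-np.sin(f),np.cos(f),0]); O=CR*[1,1,0]; D=down(90+YAW)
s,p,Rm=state(); e=p-O
print("t",s["time"],"cradle x,y,z mm",(np.array([e@X,e@Y,p[2]])*1e3).round(1),"rot err",(Rm.inv()*D).as_rotvec(degrees=True).round(1),s["ft_force"].round(1),s["finger_gap"].round(2))
def at(th,off):
    return O+Y*(.143+.12*np.cos(th)+.004*np.sin(th)+off)+[0,0,.022+.12*np.sin(th)-.045+.073]
E
python3 - <<'E'
from sh import *
a,b=p,Rm
for d in range(38,89,5):
    t=at(np.radians(d),.011); r_=t-a; v=np.round(D.inv().apply(r_)*1e3); print(d,v.tolist()); a=a+D.apply(v/1e3)
E
```

```text
Traceback (most recent call last):
  File "sh.py", line 4, in <module>
    print("t",s["time"],"cradle x,y,z mm",(np.array([e@X,e@Y,p[2]])*1e3).round(1),"rot err",(Rm.inv()*D).as_rotvec(degrees=True).round(1),s["ft_force"].round(1),s["finger_gap"].round(2))
                                                                                                                                                                 ^^^^^^^^^^^^^^^^^^^^^
AttributeError: 'float' object has no attribute 'round'
```

```bash
sed -i 's/,s\["finger_gap"\].round(2))/)/' sh.py
python3 - <<'E'
from sh import *
a,b=p,Rm
for d in range(38,89,5):
    t=at(np.radians(d),.011); r_=t-a; v=np.round(D.inv().apply(r_)*1e3); print(d,v.tolist()); a=a+D.apply(v/1e3)
E
```

```text
t 18.3833 cradle x,y,z mm [ -1.1 283.6 122.3] rot err [-0.3  0.1 -0. ] [ 0.1 -0.   0.3]
38 [-33.0, 1.0, -2.0]
43 [-6.0, 0.0, -8.0]
48 [-7.0, 0.0, -7.0]
53 [-8.0, 0.0, -7.0]
58 [-9.0, 0.0, -5.0]
63 [-9.0, 0.0, -6.0]
68 [-9.0, 0.0, -4.0]
73 [-10.0, 0.0, -3.0]
78 [-10.0, 0.0, -3.0]
83 [-10.0, 0.0, -2.0]
88 [-10.0, 0.0, -1.0]
```

Request:
send_rows([
  [[-11, 0, 0], [0, 0, 0]],
  [[-11, 0, 0], [0, 0, 0]],
  [[-6, 1, -1], [0, 0, 0]],
  [[-5, 0, -1], [0, 0, 0]],
  [[-3, 0, -4], [0, 0, 0]],
  [[-3, 0, -4], [0, 0, 0]],
  [[-4, 0, -4], [0, 0, 0]],
  [[-3, 0, -3], [0, 0, 0]],
  [[0, 0, 0], [0, 0, 0]],
])

```text
time: 19.13
tool_pos: [0.4828, 0.3008, 0.1426]
ee_rot: [180.0, -0.1, 101.1]
ft_force: [-4.8, 10.2, 8.5]
finger_gap: -0.001
finger_force: 5.6
```

Request:
send_rows([
  [[-4, 0, -4], [0, 0, 0]],
  [[-4, 0, -3], [0, 0, 0]],
  [[-4, 0, -3], [0, 0, 0]],
  [[-5, 0, -2], [0, 0, 0]],
  [[-4, 0, -3], [0, 0, 0]],
  [[-5, 0, -3], [0, 0, 0]],
  [[-4, 0, -2], [0, 0, 0]],
  [[-5, 0, -2], [0, 0, 0]],
  [[0, 0, 0], [0, 0, 0]],
])

```text
time: 19.88
tool_pos: [0.4902, 0.2658, 0.1651]
ee_rot: [179.9, -0.0, 101.1]
ft_force: [-4.9, 5.9, 17.6]
finger_gap: 0.001
finger_force: 1.8
```

Request:
send_rows([
  [[-5, 0, -2], [0, 0, 0]],
  [[-5, 0, -1], [0, 0, 0]],
  [[-5, 0, -2], [0, 0, 0]],
  [[-5, 0, -1], [0, 0, 0]],
  [[-5, 0, -1], [0, 0, 0]],
  [[-5, 0, -1], [0, 0, 0]],
  [[0, 0, 0], [0, 0, 0]],
  [[0, 0, 0], [0, 0, 0]],
])

```text
time: 20.55
tool_pos: [0.4967, 0.2363, 0.1738]
ee_rot: [179.8, 0.0, 101.2]
ft_force: [-3.9, 0.2, 23.3]
finger_gap: -0.0
finger_force: 0.0
```

```bash
python3 sh.py
```

```text
t 20.55 cradle x,y,z mm [  2.3 172.8 173.8] rot err [ 0.2  0.  -0. ] [-3.9  0.2 23.3]
```

Request:
send_rows([
  [[0, 0, -3], [0, 0, 0]],
  [[0, 0, -3], [0, 0, 0]],
  [[0, 0, -3], [0, 0, 0]],
  [[0, 0, 0], [0, 0, 0]],
])

```text
time: 20.88
tool_pos: [0.495, 0.236, 0.1797]
ee_rot: [-179.9, 0.1, 101.2]
ft_force: [-0.9, -0.2, 1.2]
finger_gap: -0.002
finger_force: 0.1
```

Run:
```python
from sh import *
import cv2
a=vision.read_camera("scene")[90:300,250:460,::-1]; b=vision.read_camera("top")[150:290,110:290,::-1]; w=vision.read_camera("wrist")[:,:,::-1]
k=lambda i,W,H:cv2.resize(i,(W,H),interpolation=2)
cv2.imwrite("pics/s1.png",np.hstack([k(a,440,440),np.vstack([k(b,340,220),k(w,340,220)])]))
for n in("scene","top","wrist"): pass
```

```text
t 20.8833 cradle x,y,z mm [  0.6 172.8 179.7] rot err [-0.1  0.1 -0. ] [-0.9 -0.2  1.2]
```

View pics/s1.png

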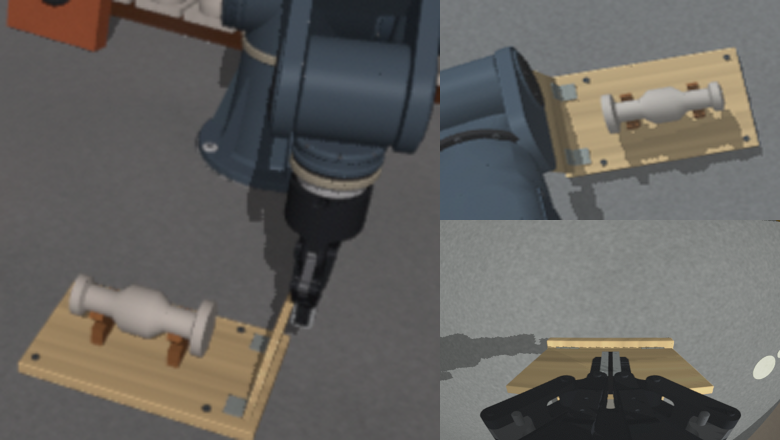

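The baluster lies level in both notches with its foot towards the shield. The shield leans slightly outwards against the fingers; its edge band is at wrist rows of about 227–244, columns 178–384. I solve its angle from that.

```bash
cat >> sh.py <<'E'
def edge(th,x,t,w): # point on free edge: lateral x, thickness offset t (+ outer side)
    q=O+X*x+Y*(.143+.12*np.cos(th)+t*np.sin(th))+[0,0,.022+.12*np.sin(th)-t*np.cos(th)]
    return wproj(w["intrinsics"],w["T"],q)
def table(rng=range(60,111,5)):
    w=vision.calibration("wrist")
    for d in rng:
        t=np.radians(d); print(d,"outer",edge(t,-.08,.004,w).round(),edge(t,.08,.004,w).round(),"inner",edge(t,-.08,-.004,w).round(),edge(t,.08,-.004,w).round())
E
python3 - <<'E'
from sh import *
import cv2
table()
im=vision.read_camera("wrist").astype(int)
wood=(im[:,:,0]-im[:,:,2]>35)
for u in(190,200,215,345,360,372): 
    k=np.where(wood[150:330,u])[0]+150; print(u,k.min() if len(k) else None, im[k.min():k.min()+30:2,u].sum(1).tolist() if len(k) else "")
E
```

```text
t 21.0333 cradle x,y,z mm [  0.4 172.9 178.9] rot err [-0.2  0.1 -0. ] [-0.3 -0.9 -0.4]
60 outer [105. 214.] [457. 214.] inner [103. 231.] [458. 232.]
65 outer [103. 237.] [458. 237.] inner [103. 254.] [459. 255.]
70 outer [103. 260.] [459. 261.] inner [104. 277.] [458. 278.]
75 outer [104. 282.] [457. 283.] inner [106. 299.] [455. 300.]
80 outer [107. 304.] [454. 305.] inner [110. 319.] [451. 320.]
85 outer [111. 324.] [450. 325.] inner [114. 337.] [447. 338.]
90 outer [115. 341.] [445. 342.] inner [120. 353.] [441. 354.]
95 outer [121. 356.] [440. 357.] inner [126. 366.] [435. 367.]
100 outer [127. 369.] [434. 370.] inner [132. 377.] [429. 378.]
105 outer [133. 379.] [428. 380.] inner [138. 386.] [423. 387.]
110 outer [139. 387.] [421. 388.] inner [144. 392.] [417. 393.]
190 225 [347, 352, 375, 516, 546, 550, 550, 547, 542, 415, 314, 309, 304, 280, 283]
200 225 [345, 340, 370, 523, 557, 558, 561, 563, 550, 346, 322, 306, 307, 297, 298]
215 225 [344, 322, 328, 470, 515, 519, 518, 518, 504, 346, 339, 307, 309, 298, 295]
345 226 [321, 333, 387, 516, 535, 535, 538, 539, 461, 342, 310, 302, 303, 299, 299]
360 225 [348, 344, 356, 481, 530, 533, 532, 533, 522, 363, 340, 300, 305, 300, 300]
372 225 [327, 338, 360, 489, 537, 539, 539, 538, 540, 544, 376, 297, 293, 301, 300]
```

Run:
```python
from sh import *
im=vision.read_camera("wrist").astype(int)
for u in(118,125,132,430,437,444): print(u,[(int(v),im[v,u].tolist()) for v in range(300,352,4)])
```

```text
t 21.0833 cradle x,y,z mm [  0.4 172.9 178.7] rot err [-0.2  0.1 -0. ] [-0.5 -0.6 -0.6]
118 [(300, [135, 138, 135]), (304, [139, 141, 137]), (308, [125, 110, 81]), (312, [119, 105, 77]), (316, [119, 105, 76]), (320, [151, 132, 95]), (324, [151, 132, 96]), (328, [152, 133, 96]), (332, [138, 140, 137]), (336, [129, 133, 130]), (340, [30, 32, 33]), (344, [31, 34, 34]), (348, [31, 31, 34])]
125 [(300, [126, 112, 86]), (304, [126, 110, 81]), (308, [125, 109, 80]), (312, [119, 105, 76]), (316, [119, 103, 76]), (320, [150, 132, 95]), (324, [152, 132, 97]), (328, [151, 133, 96]), (332, [139, 136, 124]), (336, [34, 34, 35]), (340, [32, 33, 35]), (344, [33, 33, 35]), (348, [33, 34, 36])]
132 [(300, [126, 110, 80]), (304, [127, 111, 81]), (308, [126, 112, 82]), (312, [121, 106, 78]), (316, [119, 104, 76]), (320, [147, 128, 94]), (324, [153, 133, 97]), (328, [153, 134, 98]), (332, [47, 45, 39]), (336, [32, 34, 34]), (340, [30, 31, 34]), (344, [32, 33, 35]), (348, [32, 33, 35])]
430 [(300, [135, 123, 89]), (304, [133, 121, 88]), (308, [135, 120, 88]), (312, [131, 115, 85]), (316, [130, 114, 83]), (320, [200, 175, 125]), (324, [227, 206, 148]), (328, [226, 205, 146]), (332, [113, 99, 74]), (336, [35, 36, 37]), (340, [36, 37, 38]), (344, [34, 36, 36]), (348, [33, 36, 36])]
437 [(300, [133, 136, 134]), (304, [138, 126, 96]), (308, [134, 118, 87]), (312, [131, 115, 84]), (316, [129, 113, 83]), (320, [220, 195, 140]), (324, [227, 205, 147]), (328, [225, 204, 146]), (332, [194, 173, 135]), (336, [47, 49, 49]), (340, [35, 35, 37]), (344, [34, 35, 36]), (348, [34, 36, 37])]
444 [(300, [136, 138, 136]), (304, [133, 135, 133]), (308, [136, 138, 134]), (312, [133, 117, 87]), (316, [128, 113, 83]), (320, [226, 204, 146]), (324, [227, 205, 147]), (328, [225, 202, 145]), (332, [146, 141, 132]), (336, [132, 135, 133]), (340, [36, 37, 38]), (344, [36, 37, 38]), (348, [34, 34, 37])]
```

Edge rows of 318 (outer) and 331 (inner) give about 83.5°, inside the window but close to its lower limit. Pushing about 6° more.

Request:
send_rows([
  [[0, 0, -4], [0, 0, 0]],
  [[-2, 0, 0], [0, 0, 0]],
  [[-2, 0, 0], [0, 0, 0]],
  [[-2, 0, 0], [0, 0, 0]],
  [[-2, 0, 0], [0, 0, 0]],
  [[-2, 0, 0], [0, 0, 0]],
  [[-2, 0, 0], [0, 0, 0]],
  [[-1, 0, 0], [0, 0, 0]],
  [[0, 0, 0], [0, 0, 0]],
  [[0, 0, 0], [0, 0, 0]],
])

```text
time: 21.97
tool_pos: [0.4973, 0.2231, 0.1827]
ee_rot: [-179.8, 0.1, 101.2]
ft_force: [-0.3, 0.2, 0.2]
finger_gap: -0.002
finger_force: 0.0
```

Run:
```python
from sh import *
table(range(82,100,2))
im=vision.read_camera("wrist").astype(int)
for u in(125,135,425,432): print(u,[(int(v),int(im[v,u].sum())) for v in range(312,372,3)])
```

```text
t 21.9667 cradle x,y,z mm [  0.3 159.8 182.7] rot err [-0.2  0.1 -0. ] [-0.3  0.2  0.2]
82 outer [105. 284.] [456. 285.] inner [108. 300.] [453. 301.]
84 outer [107. 292.] [455. 293.] inner [110. 307.] [452. 308.]
86 outer [108. 300.] [453. 301.] inner [112. 315.] [450. 316.]
88 outer [110. 308.] [451. 309.] inner [114. 322.] [448. 323.]
90 outer [112. 315.] [449. 316.] inner [116. 328.] [445. 329.]
92 outer [114. 322.] [447. 323.] inner [118. 335.] [443. 336.]
94 outer [116. 329.] [445. 330.] inner [121. 340.] [441. 341.]
96 outer [119. 335.] [443. 336.] inner [123. 346.] [438. 347.]
98 outer [121. 341.] [440. 342.] inner [126. 351.] [436. 352.]
125 [(312, 308), (315, 358), (318, 377), (321, 376), (324, 377), (327, 386), (330, 417), (333, 398), (336, 98), (339, 103), (342, 98), (345, 96), (348, 97), (351, 100), (354, 98), (357, 99), (360, 97), (363, 100), (366, 156), (369, 161)]
135 [(312, 307), (315, 327), (318, 377), (321, 379), (324, 376), (327, 377), (330, 193), (333, 97), (336, 102), (339, 96), (342, 96), (345, 94), (348, 97), (351, 98), (354, 100), (357, 98), (360, 104), (363, 104), (366, 103), (369, 105)]
425 [(312, 360), (315, 369), (318, 567), (321, 574), (324, 569), (327, 570), (330, 163), (333, 106), (336, 108), (339, 113), (342, 107), (345, 104), (348, 106), (351, 106), (354, 103), (357, 108), (360, 103), (363, 104), (366, 102), (369, 100)]
432 [(312, 358), (315, 420), (318, 576), (321, 574), (324, 567), (327, 556), (330, 408), (333, 200), (336, 106), (339, 107), (342, 105), (345, 105), (348, 106), (351, 108), (354, 107), (357, 107), (360, 108), (363, 107), (366, 157), (369, 166)]
```

Shield at about 90°. Backing straight off.

Request:
send_rows([
  [[3, 0, 0], [0, 0, 0]],
  [[8, 0, 0], [0, 0, 0]],
  [[15, 0, 0], [0, 0, 0]],
  [[15, 0, 0], [0, 0, 0]],
  [[15, 0, 0], [0, 0, 0]],
  [[10, 0, 0], [0, 0, 0]],
  [[0, 0, 0], [0, 0, 0]],
  [[0, 0, 0], [0, 0, 0]],
  [[0, 0, 0], [0, 0, 0]],
  [[0, 0, 0], [0, 0, 0]],
  [[0, 0, 0], [0, 0, 0]],
  [[0, 0, 0], [0, 0, 0]],
])

```text
time: 23.02
tool_pos: [0.4847, 0.2878, 0.1829]
ee_rot: [-179.8, 0.1, 101.2]
ft_force: [0.5, -0.8, -0.2]
finger_gap: -0.001
finger_force: 0.0
```

Run:
```python
from sh import *
table(range(82,100,4))
im=vision.read_camera("wrist").astype(int)
for u in(175,200,380): print(u,[(int(v),int(im[v,u].sum())) for v in range(340,419,5)])
# baluster in the top view against its model
t=vision.read_camera("top").astype(int)
m=(t.min(2)>120)&(t.max(2)-t.min(2)<30); m[:150]=0;m[270:]=0;m[:,:170]=0;m[:,290:]=0
v,u=np.where(m); print("white centroid",u.mean(),v.mean(),"u range",u.min(),u.max(),"pred foot/mid/crown",[proj("top",CR+Y*y).round(1).tolist() for y in(.078,0,-.078)])
```

```text
t 23.0167 cradle x,y,z mm [  0.6 225.6 182.9] rot err [-0.2  0.1 -0. ] [ 0.5 -0.8 -0.2]
82 outer [137. 382.] [424. 383.] inner [140. 392.] [421. 393.]
86 outer [140. 392.] [420. 393.] inner [143. 401.] [417. 402.]
90 outer [143. 402.] [417. 403.] inner [147. 410.] [414. 410.]
94 outer [147. 410.] [414. 411.] inner [150. 417.] [410. 417.]
98 outer [150. 417.] [410. 418.] inner [154. 422.] [406. 423.]
175 [(340, 106), (345, 107), (350, 107), (355, 109), (360, 107), (365, 108), (370, 101), (375, 101), (380, 101), (385, 100), (390, 91), (395, 95), (400, 97), (405, 93), (410, 97), (415, 97)]
200 [(340, 108), (345, 109), (350, 109), (355, 95), (360, 101), (365, 99), (370, 99), (375, 91), (380, 96), (385, 97), (390, 97), (395, 95), (400, 99), (405, 92), (410, 97), (415, 93)]
380 [(340, 104), (345, 290), (350, 360), (355, 99), (360, 98), (365, 96), (370, 96), (375, 106), (380, 104), (385, 99), (390, 107), (395, 105), (400, 106), (405, 107), (410, 101), (415, 103)]
white centroid 222.9929906542056 211.31892523364485 u range 171 286 pred foot/mid/crown [[196.9, 222.4], [227.2, 216.3], [257.3, 210.3]]
```

```bash
python3 -c "
from bench import r
print(r.finish_job())"
```

```text
the job is handed in; nothing more can be done
None
```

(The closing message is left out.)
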